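# Walk a seized die plate out of the press bed with a mallet

### The job

The die plate of the sample press has seized in its bed: pick up the mallet and, with light taps on the two brass lugs in turn, walk the plate straight out until both of its ends rest against the red front stop. Strike the plate only with the mallet and never hard (keep every tap under about 15 N), then stand the mallet back upright on its blue mat and leave the bystanding things alone.

Things in the scene. Friction and masses are not known exactly. Their poses are not given: they have to be found in the camera images.
- press_bed: Grey steel bed 140 x 150 mm, 20 mm thick, fixed (origin on the bench, z up; +x: the side with the brass lugs; the plate slides out along -x). It spans x -82 to 58 mm, y +-75 mm. Side rails at |y| 53 to 75 mm, x -75 to 50 mm, 38 mm high; dark bridge over the plate at x -30 to -10 mm, 66 mm high; red stop lip, its face at x -58 mm, 32 mm high.
- die_plate: Aluminium plate with 3 dark bores, 90 (x) x 96 (y) x 14 mm, top 36 mm over the bench (origin 50 mm to -x of lug_left; axes as the bed's when square). Its left and right ends stick separately, 10 N each: a push on one lug moves that end alone and cocks the plate, which binds: +0.6 N per mm that this end leads the other, less if it lags. It stays as left. Starts 0 to 2 mm out of 18 mm.
- lug_left (a point): Centre of the face to strike of the left (bed +y) brass lug on the plate, 62 mm over the bench; face looks to the bed's +x and is hit towards -x. Lug 24 mm wide (y), 14 mm thick (x), from 36 to 76 mm over the bench. In the bed's frame: y 40 mm; x 50 mm with the plate fully in, 32 mm with that end at the front stop.
- lug_right (a point): The same on the right lug, at the bed's y = -40 mm, 80 mm from the other. Pushing midway between the lugs needs 20 N, which is too hard for the plate.
- mallet: Mallet, 0.2 kg, standing on its head, handle up (origin: centre of the head's underside; x along the head, z along the handle). Head 70 mm long (rubber striking faces at x +-35 mm), 34 mm wide, 34 mm high; square wooden handle 22 x 22 mm, 34 to 94 mm above the origin, red top. At the start its x is within about 0.8 rad of world x.
- mallet_mat: Blue square mat, 130 x 130 mm, 4 mm thick, fixed (origin: centre of its underside, on the bench). The mallet stands on it at the start and must stand on it at the end.
- vial_amber: Bystander, to be left alone: small amber glass jar, 38 mm across, 62 mm high.
- vial_white: Bystander, to be left alone: small white jar with a blue cap, 44 mm across, 75 mm high.
- weight: Bystander, to be left alone: brass weight with a knob, 32 mm across, 46 mm high.
- brush: Bystander, to be left alone: brush, 160 mm long, lying.
- dish: Bystander, to be left alone: white porcelain dish, 90 mm across, 22 mm high.
- beaker: Bystander, to be left alone: clear beaker, 66 mm across, 85 mm high.
- tweezers: Bystander, to be left alone: steel tweezers, 120 mm long, lying.

How it is judged:
By the outcome, as a careful person would: the job done as asked, in the order asked, and still so for the second after the job is handed in, with the robot touching nothing.
It also fails if it takes over 67 s, if anything falls off the work surface, if the arm or the gripper's body presses on something with over 40 N, if the wrist force passes 120 N, or if a joint passes its speed limit or range.

### The arm

A 6-joint arm with a two-finger parallel gripper is mounted at the origin on the work surface. World frame = base frame: x ahead of the robot, y to its left, z up, the work surface at z = 0. Lengths are in m, angles in rad, forces in N, time in s.
With the tool pointing down it reaches from about 0.225 to 0.875 m from the base axis. Payload 3.4 kg.
Tool frame: the origin (TCP) lies midway between the tips of the shut fingers; the grasp point (between the pads) lies 19 mm behind it (manip.pinch_z is the z of the grasp point in the tool frame, in m); z points along the fingers, x is the direction in which the jaws open and shut, and the axes are right-handed (so a half turn about z gives the same grasp; the last joint's range is limited). The gripper opens to 85 mm and grips with 20 to 120 N. Pads are 22 mm wide; open, the fingers measure 114 mm over their backs; the gripper's body (76 mm by 85 mm) begins 54 mm behind the grasp point. The pads swing forward as they close: fully open they stand 13 mm farther back than shut.
Start: joints at [-1.278, 0.276, 1.505, -0, 1.361, -0.121], TCP at [0.231, -0.527, 0.231] pointing down, gripper open.
Joint ranges: [-2.89, 2.89], [-0.75, 2.08], [0.22, 2.7], [-1.18, 4.32], [0.11, 2.71], [-2.7, 2.7]. Speed limits (rad/s): [2.57, 2.57, 3.14, 3.14, 3.14, 3.14].

### API

Orientations are given as a unit quaternion [w, x, y, z].
In Python, from rig import manip gives the robot as it stands. The module is installed in compiled form; this text tells all that it offers.
- The arm moves only by the tool drive_tool, never from a script. Its argument "steps" is a list of rows, each a list of 5 numbers: the shift along the tool's x, y, z in mm, then the turn about the tool's z in rad, then the gripper command: -1 is shut, 1 is fully open, values between are in proportion. A call has 1 to 5 rows; each row is the pose to reach, as a shift and turn from the pose measured when the call began, along the tool's axes at that moment; what a row does not reach only later rows make up. A row lasts 1/10 s, in which the tool goes at most 50 mm and 8.59 degrees, less where a joint would pass 70% of its speed; a pose out of reach is approached as far as the arm can. A call with a gripper value outside its range is refused whole. The fingers move at their own pace and stop on an object; "squeeze" is the grip in N (left out, the last holds). Time passes only in rows, so rows that repeat a pose let the fingers close. It gives the time, the measured TCP pose, the force and the opening at its end, in the units of the state.
- manip.get_state(): the state, without advancing time (a new reading comes with each control period).
- manip.get_image(name): name is "scene" or "top"; returns the picture (400x640x3 uint8, blue, green, red); there is no depth.
- manip.get_calibration(name): a dict with "camera_matrix" (3x3 intrinsics, pixels), "distortion" ([k1, k2, p1, p2, k3] as OpenCV has them; the pictures are not rectified), "rvec" (rotation vector, rad) and "tvec" (3), from world to camera coordinates, as OpenCV has them. Camera axes: x right, y down, z forward; pixel columns grow to the right and rows downward; lengths in m; the calibration is good to about 2 mm. A picture is of the moment at which its call begins. get_calibration takes no time and is no camera call.
- manip.sign_off(): hands the job in, once; it reports no verdict.
Trained networks look in the newest picture that a camera, given by its name, has taken for a name from the list of things; names that differ only in an ending like _2 or _b are one class to them, and where a whole thing is asked for, a point or a joint stands for the part that bears it (a point fixed in the world has none). Each returns a list of dicts, best first, with "conf" (0 to 1); they miss things now and then, are a little off and sometimes report something else, mostly with a low value. They report only what shows in the picture. A call takes as long as a camera call.
- manip.masks_of(camera, name): "pixels" (400x640 bool, what is visible of it) and "location" ([column, row] in pixels, amid what is visible of it).
The state is a dict: "clock": time; "qpos": joint angles; "qd": joint speeds; "effort": joint torques, N m; "position": TCP position; "ee_rot": TCP orientation; "contact_force": force on the tool from outside, world axes, zero at the start; "moment": the same for the moment, N m; "width": finger opening in m.
Only numpy, scipy, OpenCV 4.12 (cv2) and the standard library are available. Lean on these libraries where they do the work, as an engineer would, in place of code of your own. Each camera call takes 0.05 s, during which the arm holds its last target.

## Working session

There is one attempt and no reset: what is moved stays moved. The work goes in short steps, Python scripts to look and compute and a tool call to move; the robot and the scene stay as the last step left them, time stands still between calls to the robot, and variables do not carry over. Pictures are saved under pics/ and viewed, and the job is handed in when it is done.

Besides the shell and the picture viewer there is one more tool, called after ">>>" as a command line: name --pt "numbers of a row" for each row, then --argument value for the rest. drive_tool: Moves the arm, as the interface text tells. Its arguments: {"type":"object","properties":{"steps":{"type":"array","items":{"type":"array","items":{"type":"number"}}},"squeeze":{"type":"number"}},"required":["steps"]}

```bash
mkdir -p pics; python3 - <<'E'
from rig import manip
import cv2
s=manip.get_state();print(s, manip.pinch_z)
for n in("scene","top"):
    cv2.imwrite(f"pics/a_{n}.png",manip.get_image(n)); c=manip.get_calibration(n); print(n,c)
E
```

```text
{'clock': 0.0, 'qpos': array([-1.27799189e+00,  2.76542103e-01,  1.50609199e+00, -3.38164276e-05,
        1.36072661e+00, -1.20996211e-01]), 'qd': array([ 0.00215349, -0.00087597,  0.00027586,  0.0004642 ,  0.00057527,
       -0.0005496 ]), 'effort': array([-9.38915800e-04, -4.16780627e+01, -2.45811760e+01, -3.38997506e-04,
        1.12666312e-02, -1.31355287e-05]), 'position': array([ 0.23103659, -0.52597053,  0.23048628]), 'ee_rot': array([-5.56511514e-04,  8.37286533e-01, -5.46763641e-01, -6.87072317e-04]), 'contact_force': array([ 0.17959026, -0.04528031, -0.26910769]), 'moment': array([-0.03637537, -0.02511692, -0.02767443]), 'width': 0.08557569293172891} -0.0187
scene {'camera_matrix': array([[462.39233797,   0.        , 317.91257421],
       [  0.        , 462.39233797, 210.94681921],
       [  0.        ,   0.        ,   1.        ]]), 'distortion': array([0.02385086, 0.        , 0.        , 0.        , 0.        ]), 'rvec': array([ 1.73711457,  1.50830292, -0.77735944]), 'tvec': array([-0.06625953, -0.26076275,  1.51320601])}
top {'camera_matrix': array([[383.22691619,   0.        , 315.43275795],
       [  0.        , 383.22691619, 198.31344337],
       [  0.        ,   0.        ,   1.        ]]), 'distortion': array([-0.06828308,  0.        ,  0.        ,  0.        ,  0.        ]), 'rvec': array([ 2.16461405, -2.14342211,  0.22307675]), 'tvec': array([-0.0316473 ,  0.55071054,  0.80825918])}
```

View pics/a_scene.png

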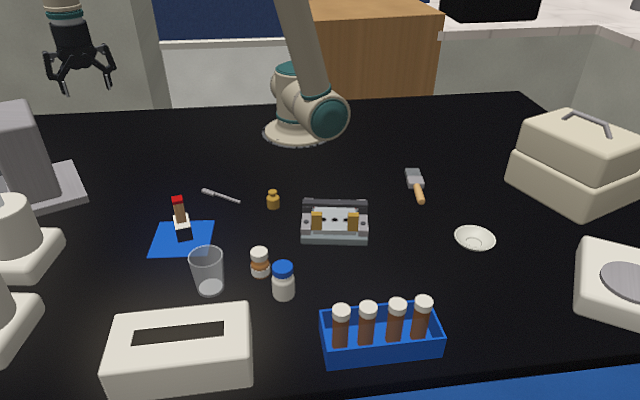

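View pics/a_top.png

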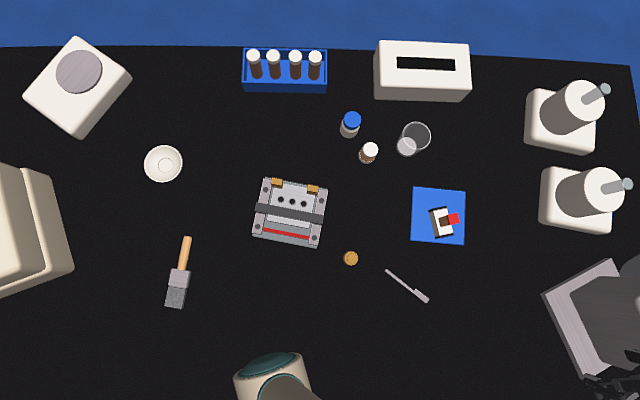

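The scene view shows the press at (335,222), the mallet at (180,220) on the blue mat, and the lugs facing the camera. In the top view the press is at (290,212) with its lugs away from the robot, and the mallet is at (440,222). Next I measure them.

```bash
cat > h.py <<'E'
import numpy as np,cv2
from rig import manip
C={n:manip.get_calibration(n) for n in("scene","top")}
def ray(n,px):
    c=C[n];u=cv2.undistortPoints(np.array([[px]],float),c["camera_matrix"],c["distortion"])[0,0]
    R=cv2.Rodrigues(c["rvec"])[0];o=-R.T@c["tvec"];d=R.T@np.array([u[0],u[1],1]);return o,d
def onz(n,px,z):
    o,d=ray(n,px);return o+d*(z-o[2])/d[2]
def proj(n,P):
    c=C[n];return cv2.projectPoints(np.array(P,float).reshape(-1,3),c["rvec"],c["tvec"],c["camera_matrix"],c["distortion"])[0][:,0]
def crop(img,x0,y0,w,h,s,f):
    cv2.imwrite(f,cv2.resize(img[y0:y0+h,x0:x0+w],None,fx=s,fy=s,interpolation=cv2.INTER_CUBIC))
E
python3 - <<'E'
from h import *
im=cv2.imread("pics/a_top.png")
crop(im,240,165,100,90,6,"pics/c1.png");crop(im,400,175,80,75,7,"pics/c2.png")
im=cv2.imread("pics/a_scene.png");crop(im,290,185,90,70,7,"pics/c3.png");crop(im,140,185,90,80,7,"pics/c4.png")
manip.get_image("top");manip.get_image("scene")
M={}
for n in("top","scene"):
  for t in("press_bed","die_plate","lug_left","lug_right","mallet","mallet_mat","vial_amber","vial_white","weight","dish","beaker","brush","tweezers"):
    r=manip.masks_of(n,t)
    print(n,t,[(round(q["conf"],2),np.round(q["location"],1).tolist(),int(q["pixels"].sum()), onz(n,q["location"],0.03).round(3)[:2].tolist()) for q in r[:3]])
    if r: M[n+"_"+t]=r[0]["pixels"]
np.savez("m.npz",**M)
E
```

```text
top press_bed [(0.73, [288.3, 214.0], 4126, [0.517, 0.034]), (0.47, [412.1, 137.1], 894, [0.704, -0.256])]
top die_plate [(0.59, [294.5, 199.0], 1386, [0.551, 0.021])]
top lug_left [(0.82, [291.8, 198.5], 1360, [0.553, 0.027])]
top lug_right [(0.96, [293.6, 200.1], 1373, [0.549, 0.023])]
top mallet [(0.68, [443.4, 222.3], 661, [0.502, -0.322])]
top mallet_mat [(0.59, [430.9, 207.7], 2156, [0.535, -0.294])]
top vial_amber [(0.59, [369.8, 152.0], 312, [0.665, -0.153])]
top vial_white [(0.86, [350.4, 125.8], 438, [0.729, -0.108])]
top weight [(0.55, [352.8, 256.9], 179, [0.422, -0.111])]
top dish [(0.94, [160.4, 161.1], 1094, [0.636, 0.33]), (0.25, [345.9, 127.0], 407, [0.725, -0.098])]
top beaker [(0.75, [293.1, 200.6], 1400, [0.548, 0.024]), (0.55, [412.0, 134.4], 869, [0.711, -0.256])]
top brush []
top tweezers [(0.75, [422.5, 295.5], 103, [0.337, -0.267])]
scene press_bed [(0.57, [334.5, 220.6], 3046, [0.542, 0.027]), (0.29, [180.3, 219.3], 620, [0.489, -0.322])]
scene die_plate [(0.57, [332.9, 218.1], 1212, [0.532, 0.025])]
scene lug_left [(0.65, [332.4, 222.1], 1223, [0.547, 0.021])]
scene lug_right [(0.86, [334.7, 218.7], 1194, [0.535, 0.029])]
scene mallet [(0.68, [180.4, 218.2], 647, [0.484, -0.322])]
scene mallet_mat [(0.58, [175.3, 239.7], 1632, [0.564, -0.326])]
scene vial_amber [(0.98, [260.4, 262.9], 579, [0.665, -0.147])]
scene vial_white [(0.86, [282.5, 278.4], 854, [0.716, -0.106])]
scene weight [(0.66, [273.2, 198.9], 186, [0.433, -0.106])]
scene dish []
scene beaker [(0.65, [208.0, 268.1], 1536, [0.666, -0.251]), (0.64, [474.2, 238.6], 869, [0.649, 0.317])]
scene brush [(0.55, [417.1, 178.9], 473, [0.39, 0.273])]
scene tweezers [(0.68, [214.0, 194.0], 106, [0.392, -0.25])]
```

View pics/c1.png

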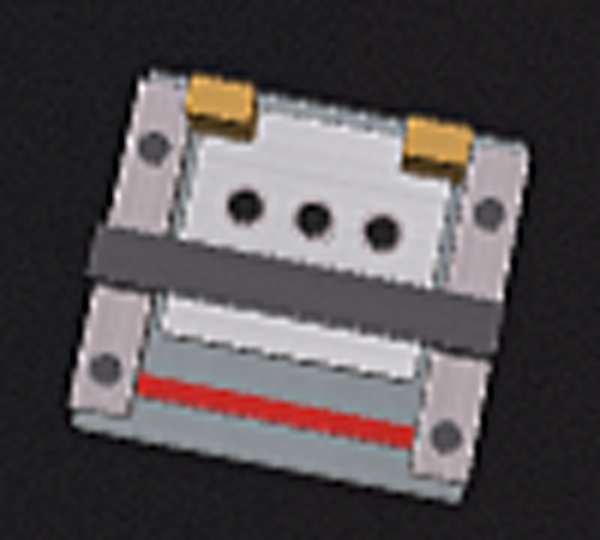

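View pics/c2.png

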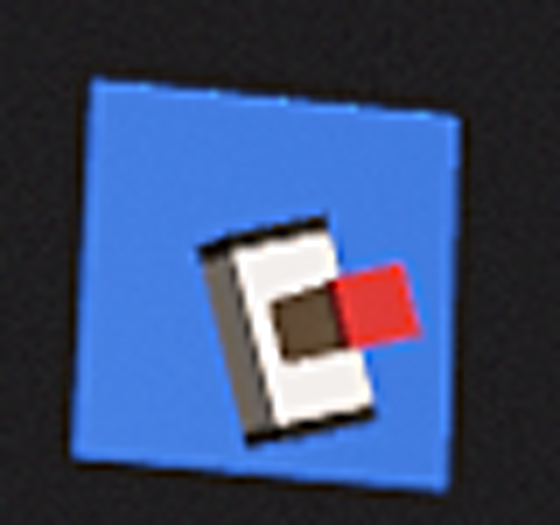

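View pics/c3.png

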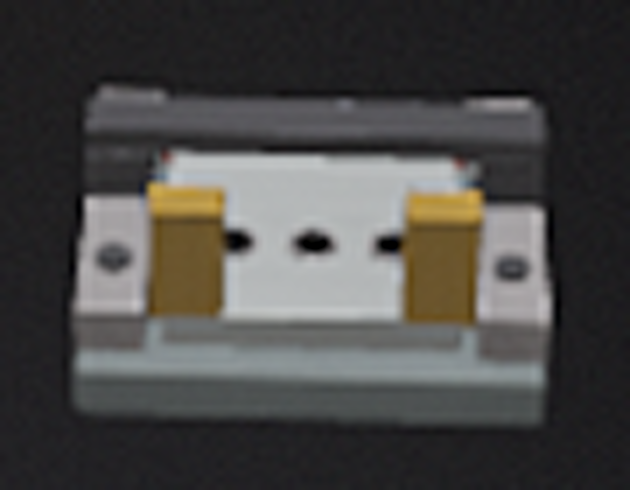

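View pics/c4.png

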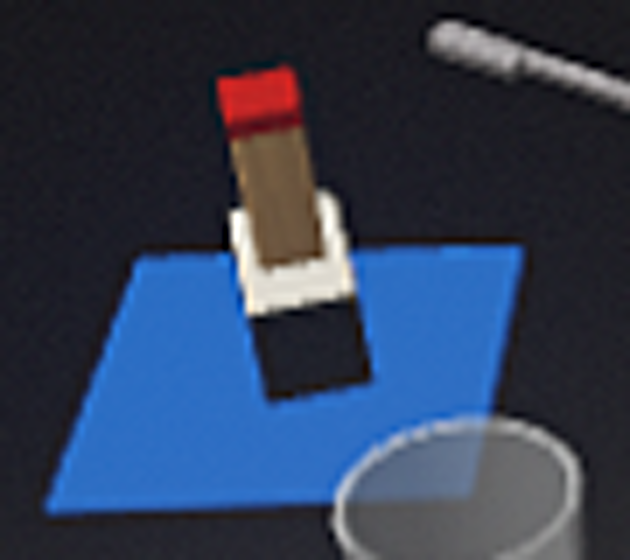

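```bash
cat > fit.py <<'E'
from h import *
from scipy.optimize import least_squares
def px(c,x0,y0,s): return [(c[0]+.5)/s-.5+x0,(c[1]+.5)/s-.5+y0]
T=[((50,-75,38),(527,150)),((-30,75,66),(88,275)),((-10,75,66),(100,228)),((-10,-75,66),(503,300)),((-30,-75,66),(492,355)),((-75,75,38),(72,410)),((-75,53,38),(130,415)),((-75,-53,38),(413,470)),((-75,-75,38),(463,480))]
S=[((50,-75,38),(78,315)),((50,-53,38),(145,318)),((50,53,38),(478,322)),((50,75,38),(548,325)),((58,-75,20),(75,378)),((58,75,20),(545,385)),((58,-75,0),(75,412)),((58,75,0),(545,425)),((-10,-75,66),(85,133)),((-10,75,66),(545,140))]
def W(p,L):
    L=np.array(L,float)/1000;c,s=np.cos(p[2]),np.sin(p[2])
    return np.c_[p[0]+c*L[:,0]-s*L[:,1],p[1]+s*L[:,0]+c*L[:,1],L[:,2]]
tp=np.array([px(c,240,165,6) for _,c in T]);sp=np.array([px(c,290,185,7) for _,c in S])
def f(p,sep=False):
    a=(proj("top",W(p,[t[0] for t in T]))-tp); b=(proj("scene",W(p,[t[0] for t in S]))-sp)
    return a,b
g=[.53,.03,-.15]
r=least_squares(lambda p:np.vstack(f(p)).ravel(),g,loss="soft_l1");print("bed both",r.x.round(4));a,b=f(r.x);print(a.round(1).tolist(),b.round(1).tolist())
for i in(0,1):
    q=least_squares(lambda p:f(p)[i].ravel(),g,loss="soft_l1");print(i,q.x.round(4))
bed=r.x
# lugs: scene face top/bottom corners, solve x of each
LS={-1:[((-52,76),(148,210)),((-28,76),(222,218)),((-52,36),(148,312)),((-28,36),(220,316))],1:[((28,76),(405,219)),((52,76),(482,222)),((28,36),(403,318)),((52,36),(475,322))]}
for k,v in LS.items():
    P=np.array([px(c,290,185,7) for _,c in v])
    q=least_squares(lambda d:(proj("scene",W(bed,[(d[0],y,z) for (y,z),_ in v]))-P-[0,d[1]*0]).ravel(),[45,0],x_scale=[1,1]);print("lug",k,q.x,q.fun.round(1))
# mallet: top
MT=[((11,11,94),(405,262)),((11,-11,94),(422,335)),((-11,-11,94),(350,348)),((-11,11,94),(333,282))]
# top-view head: corners
H=[((325,218),),((375,412),)]
for c in[(405,262),(422,335),(350,348),(333,282)]: print("handle top",onz("top",px(c,400,175,7),.098).round(4))
for c in[(200,248),(325,220),(375,412),(275,425)]: print("head38",onz("top",px(c,400,175,7),.038).round(4))
for c in[(218,83),(295,68)]: print("handle top sc",onz("scene",px(c,140,185,7),.098).round(4))
for c in[(246,313),(352,296),(232,210),(328,190)]: print("head38 sc",onz("scene",px(c,140,185,7),.038).round(4))
for c in[(92,78),(460,118),(447,492),(72,457)]: print("mat",onz("top",px(c,400,175,7),.004).round(4))
for c in[(136,257),(523,246),(470,496),(47,512)]: print("mat sc",onz("scene",px(c,140,185,7),.004).round(4))
E
python3 fit.py
```

```text
bed both [ 0.5358  0.0277 -0.1753]
[[0.6, 0.3], [-0.2, 0.0], [-0.3, -1.1], [0.7, -0.3], [0.9, -0.4], [-0.3, -0.9], [-0.1, 0.1], [-0.1, -0.2], [1.3, -0.0]] [[-0.4, -1.0], [-0.0, -1.2], [0.5, -0.6], [0.5, -0.8], [-0.1, -1.3], [0.6, -0.7], [0.1, 0.8], [-0.0, 0.6], [0.1, -0.7], [0.2, -0.3]]
0 [ 0.5352  0.0284 -0.171 ]
1 [ 0.5379  0.0268 -0.1686]
lug -1 [49.83235359  0.        ] [-0.1  0.3  0.4 -0.6  0.   0.4  0.6  0. ]
lug 1 [49.96779442  0.        ] [ 0.2 -0.2  0.4 -0.3 -0.2  0.4  0.4  0.1]
handle top [ 0.5168 -0.3276  0.098 ]
handle top [ 0.4945 -0.3317  0.098 ]
handle top [ 0.4904 -0.3089  0.098 ]
handle top [ 0.5104 -0.3046  0.098 ]
head38 [ 0.5288 -0.2842  0.038 ]
head38 [ 0.5385 -0.3266  0.038 ]
head38 [ 0.4756 -0.3404  0.038 ]
head38 [ 0.4712 -0.3067  0.038 ]
handle top sc [ 0.4957 -0.331   0.098 ]
handle top sc [ 0.4901 -0.3081  0.098 ]
head38 sc [ 0.5365 -0.3284  0.038 ]
head38 sc [ 0.532  -0.2963  0.038 ]
head38 sc [ 0.479  -0.3388  0.038 ]
head38 sc [ 0.4717 -0.3088  0.038 ]
mat [ 0.5917 -0.2606  0.004 ]
mat [ 0.5797 -0.39    0.004 ]
mat [ 0.4514 -0.3782  0.004 ]
mat [ 0.4626 -0.2493  0.004 ]
mat sc [ 0.4532 -0.379   0.004 ]
mat sc [ 0.4647 -0.25    0.004 ]
mat sc [ 0.5946 -0.261   0.004 ]
mat sc [ 0.5842 -0.388   0.004 ]
```

```bash
cat >> h.py <<'E'
def axes(s=None):
    s=s or manip.get_state();w,x,y,z=s["ee_rot"]
    from scipy.spatial.transform import Rotation as Ro
    return np.array(s["position"]),Ro.from_quat([x,y,z,w]).as_matrix(),s
def go(p,yaw):
    q,R,s=axes();d=R.T@(np.array(p)-q)*1000;cy=np.arctan2(R[1,0],R[0,0]);dy=(yaw-cy+np.pi/2)%np.pi-np.pi/2
    print("shift",d.round(1),"turn",round(-dy,3),"yaw",round(cy,3),"zaxis",R[:,2].round(3),"q6",s["qpos"][5].round(2),"clock",s["clock"],"F",s["contact_force"].round(1),"w",s["width"])
E
python3 -c "
from h import *
go([.504,-.318,.16],.195)"
```

```text
shift [ -81.2 -333.6   71.3] turn -1.352 yaw -1.157 zaxis [ 0. -0. -1.] q6 -0.12 clock 1.5 F [-0.8 -0.4 -0.7] w 0.08520541415248377
```

>>> drive_tool --pt "-41 -167 36 -0.7 1" --pt "-41 -167 36 -0.7 1" --pt "-41 -167 36 -0.7 1" --pt "-41 -167 36 -0.7 1" --pt "-41 -167 36 -0.7 1"

```text
clock: 2.0
position: [0.37, -0.4187, 0.1944]
ee_rot: [-0.001, 0.975, -0.222, -0.0]
contact_force: [-0.9, -0.5, -0.6]
width: 0.0855
```

```bash
python3 -c "
from h import *
go([.504,-.318,.16],.195)"
```

```text
shift [  77.2 -148.7   34.7] turn -0.643 yaw -0.448 zaxis [ 0.     0.003 -1.   ] q6 -0.53 clock 2.0 F [-0.9 -0.5 -0.6] w 0.08551476104258084
```

>>> drive_tool --pt "77 -149 35 -0.643 1" --pt "77 -149 35 -0.643 1" --pt "77 -149 35 -0.643 1" --pt "77 -149 35 -0.643 1" --pt "77 -149 35 -0.643 1"

```text
clock: 2.5
position: [0.5064, -0.3147, 0.1585]
ee_rot: [-0.002, 0.995, 0.101, 0.0]
contact_force: [-0.9, 0.1, 0.3]
width: 0.0853
```

```bash
python3 -c "
from h import *
go([.504,-.318,.16],.195);go([.504,-.318,.046],.195)
for n in('top','scene'):cv2.imwrite('pics/b_%s.png'%n,manip.get_image(n))
a=cv2.imread('pics/b_scene.png');crop(a,120,100,130,170,4,'pics/b1.png')
a=cv2.imread('pics/b_top.png');crop(a,380,155,120,120,5,'pics/b2.png')"
```

```text
shift [-3.   2.8 -1.5] turn 0.008 yaw 0.203 zaxis [ 0.     0.005 -1.   ] q6 -0.88 clock 2.5 F [-0.9  0.1  0.3] w 0.08526487076746705
shift [ -3.1   3.3 112.5] turn 0.008 yaw 0.203 zaxis [ 0.     0.005 -1.   ] q6 -0.88 clock 2.5 F [-0.9  0.1  0.3] w 0.08526487076746705
```

View pics/b1.png

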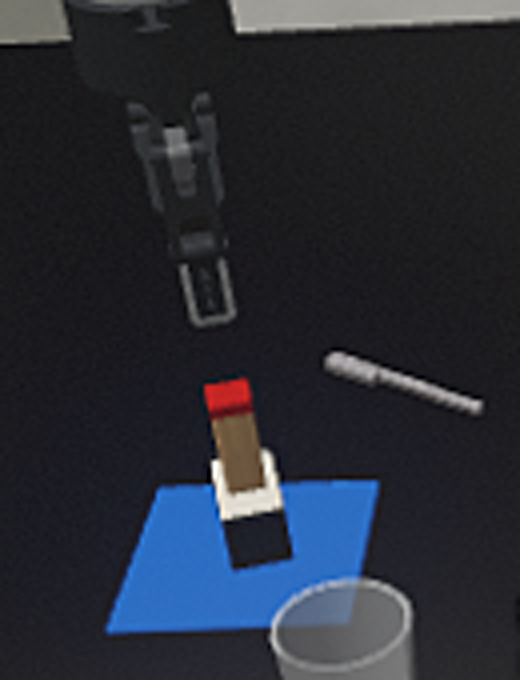

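View pics/b2.png

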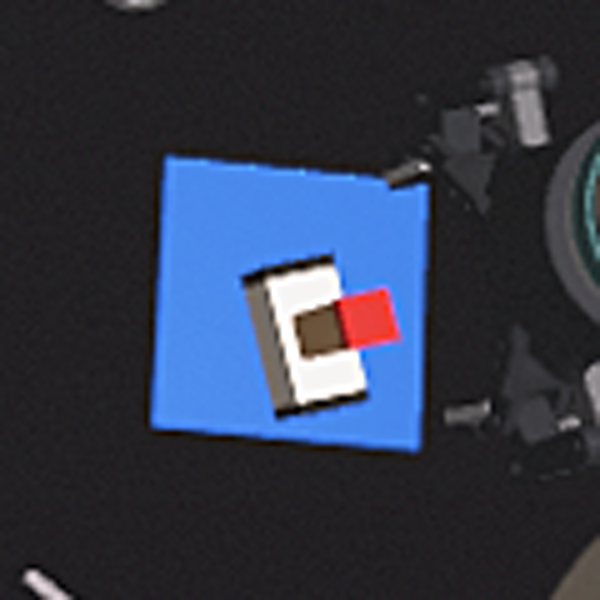

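The open jaws straddle the handle along the head's length: in the scene crop the front finger is right above the red top at (230,395). The alignment looks right, so I descend.

>>> drive_tool --pt "-3 3 35 0.008 1" --pt "-3 3 75 0.008 1" --pt "-3 3.3 105 0.008 1" --pt "-3 3.3 113 0.008 1" --pt "-3 3.3 113 0.008 1"

```text
clock: 3.1
position: [0.5014, -0.3204, 0.0455]
ee_rot: [-0.002, 0.996, 0.094, -0.001]
contact_force: [0.0, -0.0, 1.1]
width: 0.0852
```

```bash
python3 -c "
from h import *
go([.504,-.318,.046],.195)"
```

```text
shift [ 3.  -1.9 -0.5] turn -0.008 yaw 0.187 zaxis [-0.002  0.004 -1.   ] q6 -0.88 clock 3.1 F [ 0.  -0.   1.1] w 0.08521383390333422
```

>>> drive_tool --pt "2 -1.5 0 -0.008 1" --pt "2 -1.5 0 -0.008 -1" --pt "2 -1.5 0 -0.008 -1" --pt "2 -1.5 0 -0.008 -1" --pt "2 -1.5 0 -0.008 -1" --squeeze 100

```text
clock: 3.6
position: [0.5033, -0.3186, 0.0461]
ee_rot: [-0.002, 0.995, 0.098, -0.001]
contact_force: [-0.4, -0.2, -0.1]
width: 0.0282
```

>>> drive_tool --pt "0 0 0 0 -1" --pt "0 0 0 0 -1" --pt "0 0 0 0 -1"

```text
clock: 3.9
position: [0.5034, -0.3188, 0.0463]
ee_rot: [-0.002, 0.995, 0.098, -0.0]
contact_force: [0.4, -0.2, 2.8]
width: 0.021
```

```bash
python3 -c "
from h import *
go([.504,-.318,.046],.195)"
```

```text
shift [ 0.8 -0.6  0.3] turn 0.0 yaw 0.195 zaxis [-0.001  0.003 -1.   ] q6 -0.88 clock 3.9 F [ 0.4 -0.2  2.8] w 0.021040536812089238
```

>>> drive_tool --pt "0 0 -10 0 -1" --pt "0 0 -40 0 -1" --pt "0 0 -80 0 -1" --pt "0 0 -110 0 -1" --pt "0 0 -110 0 -1"

```text
clock: 4.4
position: [0.5059, -0.321, 0.1616]
ee_rot: [0.002, 0.995, 0.098, 0.003]
contact_force: [0.6, 0.1, -1.8]
width: 0.0212
```

```bash
cat >> h.py <<'E'
BED=[.536,.0277,-.172]
def bw(x,y,z):
    c,s=np.cos(BED[2]),np.sin(BED[2]);return [BED[0]+c*x/1000-s*y/1000,BED[1]+s*x/1000+c*y/1000,z]
def wb():
    p,R,s=axes();c,sn=np.cos(BED[2]),np.sin(BED[2]);d=(p-np.array([BED[0],BED[1],0]))*1000
    print("bed x,y",round(c*d[0]+sn*d[1],2),round(-sn*d[0]+c*d[1],2),"z",p[2].round(4))
E
python3 -c "
from h import *
go(bw(110,40,.16),BED[2]);wb()
cv2.imwrite('pics/d_scene.png',manip.get_image('scene'))
a=cv2.imread('pics/d_scene.png');crop(a,120,100,130,150,4,'pics/d1.png')"
```

```text
shift [ 214.2 -334.1    1.5] turn 0.368 yaw 0.196 zaxis [ 0.007 -0.003 -1.   ] q6 -0.88 clock 4.4 F [ 0.6  0.1 -1.8] w 0.021150016186344257
bed x,y 30.08 -348.74 z 0.1616
```

View pics/d1.png

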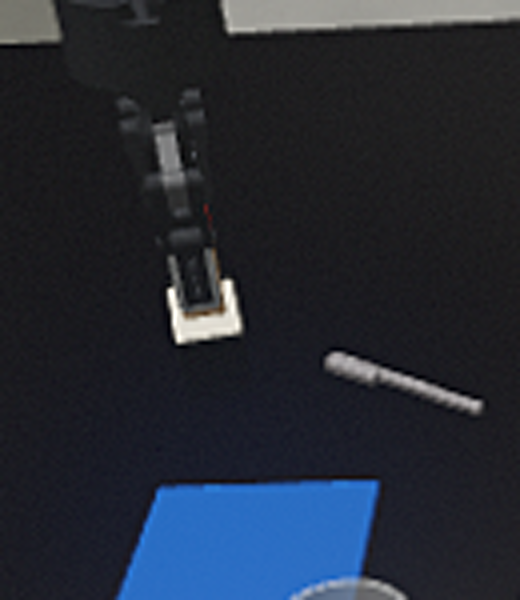

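The mallet is lifted clear of the mat and hangs level in the jaws at (200,310). I carry it behind the left lug.

>>> drive_tool --pt "25 -40 0 0.05 -1" --pt "50 -78 0 0.1 -1" --pt "76 -118 0 0.15 -1" --pt "102 -158 0 0.2 -1" --pt "118 -184 0 0.23 -1"

```text
clock: 4.95
position: [0.5839, -0.1129, 0.157]
ee_rot: [-0.001, 1.0, -0.017, -0.001]
contact_force: [0.2, -1.1, -1.8]
width: 0.0206
```

```bash
python3 -c "
from h import *
go(bw(110,40,.14),BED[2])"
```

```text
shift [  61.7 -163.3   17.4] turn 0.137 yaw -0.035 zaxis [-0.001  0.003 -1.   ] q6 -0.28 clock 4.95 F [ 0.2 -1.1 -1.8] w 0.02056251840156701
```

>>> drive_tool --pt "15 -40 4 0.03 -1" --pt "30 -80 8 0.06 -1" --pt "46 -120 12 0.1 -1" --pt "60 -154 17 0.137 -1" --pt "61.7 -163.3 17 0.137 -1"

```text
clock: 5.45
position: [0.6508, 0.0522, 0.1372]
ee_rot: [-0.002, 0.996, -0.084, -0.003]
contact_force: [-0.1, -0.2, -1.9]
width: 0.0208
```

```bash
python3 -c "
from h import *
go(bw(110,40,.0873),BED[2]);wb()"
```

```text
shift [ 1.4  4.  49.9] turn 0.003 yaw -0.169 zaxis [-0.005  0.005 -1.   ] q6 0.14 clock 5.45 F [-0.1 -0.2 -1.9] w 0.02079364918308611
bed x,y 108.89 43.82 z 0.1372
```

>>> drive_tool --pt "1 2 20 0.003 -1" --pt "1 3 40 0.003 -1" --pt "1 3 50 0.003 -1" --pt "1 3 50 0.003 -1" --pt "1 3 50 0.003 -1"

```text
clock: 5.95
position: [0.6509, 0.0489, 0.0871]
ee_rot: [-0.002, 0.996, -0.086, -0.003]
contact_force: [0.3, 0.4, -1.8]
width: 0.0206
```

```bash
python3 -c "
from h import *
go(bw(110,40,.0873),BED[2]);wb()
for n in('top','scene'):cv2.imwrite('pics/e_%s.png'%n,manip.get_image(n))
a=cv2.imread('pics/e_scene.png');crop(a,280,120,110,150,4,'pics/e1.png')
a=cv2.imread('pics/e_top.png');crop(a,230,140,120,120,5,'pics/e2.png')"
```

```text
shift [ 0.4  0.6 -0.2] turn -0.0 yaw -0.172 zaxis [-0.006  0.005 -1.   ] q6 0.14 clock 5.95 F [ 0.3  0.4 -1.8] w 0.020624807654281575
bed x,y 109.57 40.58 z 0.0871
```

View pics/e1.png

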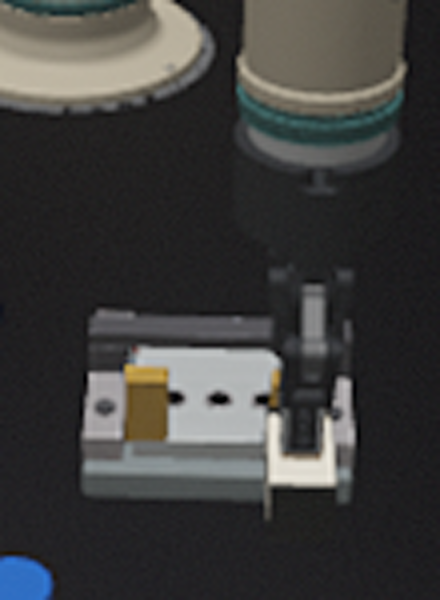

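View pics/e2.png

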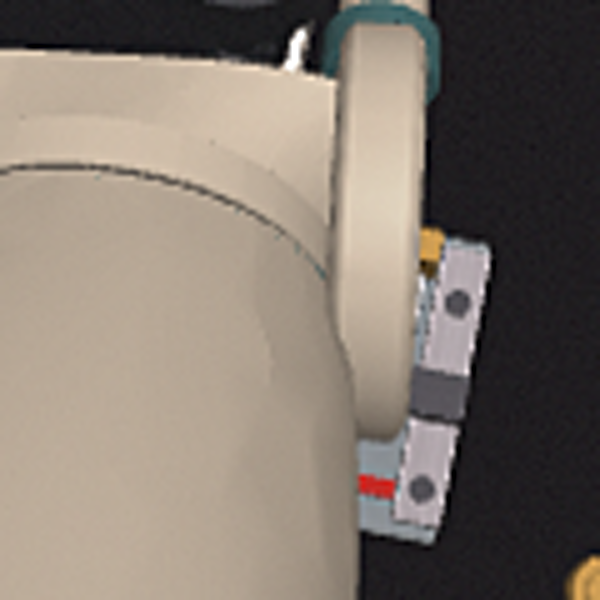

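The mallet head is lined up in front of the left lug (scene crop, 300,450) and is clear of the rail. I approach, then press gently.

>>> drive_tool --pt "-8 0.5 0 0 -1" --pt "-15 0.5 0 0 -1" --pt "-18 0.5 0 0 -1" --pt "-19.5 0.5 0 0 -1" --pt "-20.5 0.5 0 0 -1"

```text
clock: 6.55
position: [0.6313, 0.0521, 0.0886]
ee_rot: [-0.002, 0.996, -0.086, -0.002]
contact_force: [0.7, 0.2, -2.7]
width: 0.0211
```

>>> drive_tool --pt "-1 0 0 0 -1" --pt "-2 0 0 0 -1" --pt "-2.5 0 0 0 -1"

```text
clock: 6.85
position: [0.6288, 0.0526, 0.0885]
ee_rot: [-0.002, 0.996, -0.086, -0.002]
contact_force: [-1.2, -1.6, -1.7]
width: 0.0209
```

```bash
python3 -c "
from h import *
wb()"
```

```text
bed x,y 87.2 40.4 z 0.0885
```

>>> drive_tool --pt "-1 0 1 0 -1" --pt "-2 0 1 0 -1"

```text
clock: 7.05
position: [0.6267, 0.0529, 0.0873]
ee_rot: [-0.002, 0.996, -0.086, -0.002]
contact_force: [-0.3, 0.1, -2.0]
width: 0.0209
```

>>> drive_tool --pt "-1 0 0 0 -1" --pt "-2 0 0 0 -1"

```text
clock: 7.25
position: [0.6257, 0.0531, 0.0875]
ee_rot: [-0.002, 0.996, -0.086, -0.001]
contact_force: [2.0, -0.4, -2.0]
width: 0.0207
```

>>> drive_tool --pt "-1 0 0 0 -1" --pt "-1.5 0 0 0 -1"

```text
clock: 7.45
position: [0.6254, 0.0531, 0.0878]
ee_rot: [-0.002, 0.996, -0.086, 0.001]
contact_force: [3.9, -1.1, -2.7]
width: 0.0207
```

>>> drive_tool --pt "-1 0 0 0 -1" --pt "-1.5 0 0 0 -1"

```text
clock: 7.65
position: [0.6253, 0.0532, 0.0881]
ee_rot: [-0.002, 0.996, -0.086, 0.002]
contact_force: [4.3, -0.8, -2.8]
width: 0.0207
```

```bash
python3 -c "
from h import *
wb()"
```

```text
bed x,y 83.58 40.36 z 0.0881
```

>>> drive_tool --pt "-2 0 0 0 -1" --pt "-3 0 0 0 -1" --pt "-3.5 0 0 0 -1"

```text
clock: 7.95
position: [0.6247, 0.0533, 0.0887]
ee_rot: [-0.002, 0.996, -0.086, 0.005]
contact_force: [7.0, -1.3, -5.4]
width: 0.0213
```

```bash
python3 -c "
from h import *
wb();go(bw(80,40,.0873),BED[2])"
```

```text
bed x,y 83.0 40.36 z 0.0887
shift [-3.   0.4  1.4] turn -0.0 yaw -0.172 zaxis [ 0.011  0.003 -1.   ] q6 0.14 clock 7.95 F [ 7.  -1.3 -5.4] w 0.02125417054782654
```

>>> drive_tool --pt "-3.5 0 0.5 0 -1" --pt "-4.5 0 0.5 0 -1" --pt "-5 0 0.5 0 -1"

```text
clock: 8.25
position: [0.624, 0.0535, 0.0894]
ee_rot: [-0.002, 0.996, -0.086, 0.01]
contact_force: [9.0, -2.6, -3.6]
width: 0.0209
```

```bash
python3 -c "
from h import *
wb();go(bw(80,40,.0873),BED[2])"
```

```text
bed x,y 82.26 40.49 z 0.0894
shift [-2.3  0.5  2. ] turn -0.0 yaw -0.172 zaxis [ 0.021  0.002 -1.   ] q6 0.14 clock 8.25 F [ 9.  -2.6 -3.6] w 0.020923098725846596
```

>>> drive_tool --pt "-4.5 0 1 0 -1" --pt "-5.5 0 1 0 -1" --pt "-6 0 1 0 -1"

```text
clock: 8.55
position: [0.6233, 0.0539, 0.0899]
ee_rot: [-0.002, 0.996, -0.086, 0.016]
contact_force: [10.4, -2.6, -3.4]
width: 0.0207
```

```bash
python3 -c "
from h import *
wb();go(bw(80,40,.0873),BED[2])"
```

```text
bed x,y 81.52 40.71 z 0.0899
shift [-1.6  0.7  2.5] turn -0.0 yaw -0.172 zaxis [ 0.032  0.001 -0.999] q6 0.15 clock 8.55 F [10.4 -2.6 -3.4] w 0.020652404110499293
```

>>> drive_tool --pt "5 0 0 0 -1" --pt "8 0 1 0 -1" --pt "8 0 1 0 -1"

```text
clock: 8.85
position: [0.6299, 0.0526, 0.0885]
ee_rot: [-0.002, 0.996, -0.086, 0.014]
contact_force: [-0.4, 1.1, -1.6]
width: 0.0209
```

```bash
python3 -c "
from h import *
wb();go(bw(80,40,.0873),BED[2])
for n in('top','scene'):cv2.imwrite('pics/f_%s.png'%n,manip.get_image(n))
a=cv2.imread('pics/f_scene.png');crop(a,290,170,90,90,7,'pics/f1.png')"
```

```text
bed x,y 88.24 40.64 z 0.0885
shift [-8.3  0.6  1. ] turn -0.0 yaw -0.172 zaxis [ 0.029  0.001 -1.   ] q6 0.14 clock 8.85 F [-0.4  1.1 -1.6] w 0.02093867159276404
```

View pics/f1.png

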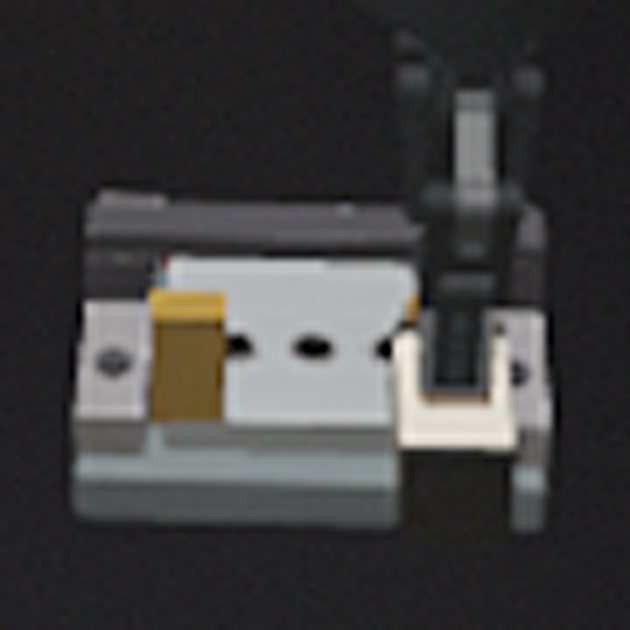

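Confirmed: the tool's small tilt (0.03 rad) carries over when a call starts under load. From here each tap pushes and backs off inside one call.

>>> drive_tool --pt "-5 0 0.5 0 -1" --pt "-8.5 0 1 0 -1" --pt "-11.5 0 1 0 -1" --pt "-13 0 1 0 -1" --pt "0 0 0.5 0 -1"

```text
clock: 9.45
position: [0.6294, 0.0529, 0.0887]
ee_rot: [-0.002, 0.996, -0.086, 0.015]
contact_force: [0.3, -1.1, -2.2]
width: 0.021
```

```bash
python3 -c "
from h import *
wb();go(bw(80,40,.0873),BED[2])
for n in('top','scene'):cv2.imwrite('pics/g_%s.png'%n,manip.get_image(n))
a=cv2.imread('pics/g_scene.png');crop(a,290,170,90,90,7,'pics/g1.png')"
```

```text
bed x,y 87.67 40.78 z 0.0887
shift [-7.7  0.8  1.2] turn 0.0 yaw -0.172 zaxis [ 0.03   0.001 -1.   ] q6 0.14 clock 9.45 F [ 0.3 -1.1 -2.2] w 0.02099704842243362
```

View pics/g1.png

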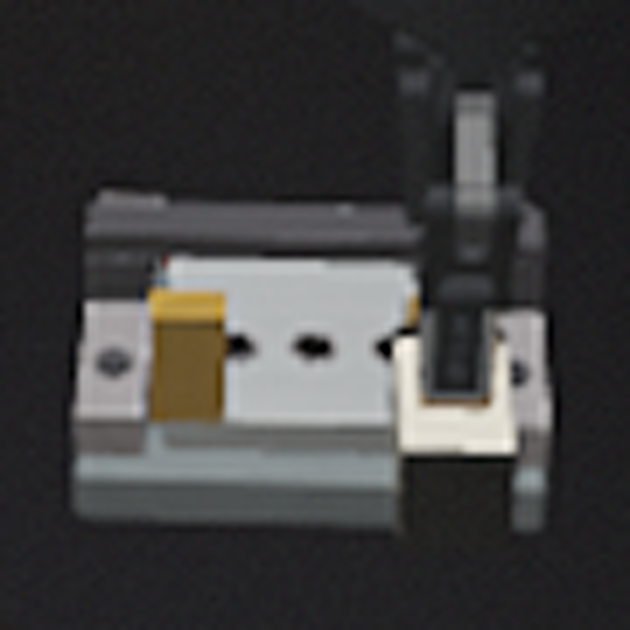

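```bash
cat > bore.py <<'E'
from h import *
import sys
def bores(f):
    g=cv2.cvtColor(cv2.imread(f),cv2.COLOR_BGR2GRAY).astype(float);out=[]
    for (x,y) in((323.5,219.2),(334.5,219.2),(345,219.2)):
        x0,y0=int(x)-5,int(y)-4;w=g[y0:y0+10,x0:x0+11];d=np.clip(150-w,0,None)
        yy,xx=np.mgrid[y0:y0+10,x0:x0+11];out.append(((d*xx).sum()/d.sum(),(d*yy).sum()/d.sum()))
    return np.array(out).round(2).tolist()
if __name__=="__main__":
    for f in sys.argv[1:]: print(f,bores(f))
E
python3 bore.py pics/a_scene.png pics/d_scene.png pics/e_scene.png pics/f_scene.png pics/g_scene.png
python3 - <<'E'
from h import *
P=lambda x:proj("scene",[bw(x,0,.036)])
print(P(20)-P(17))
E
```

```text
pics/a_scene.png [[320.86, 219.46], [334.33, 219.28], [347.34, 219.91]]
pics/d_scene.png [[320.85, 219.45], [334.33, 219.29], [347.34, 219.91]]
pics/e_scene.png [[320.86, 219.46], [334.33, 219.29], [347.61, 219.49]]
pics/f_scene.png [[320.88, 219.49], [334.31, 219.24], [347.01, 218.54]]
pics/g_scene.png [[320.92, 219.48], [334.33, 219.12], [347.06, 218.32]]
[[-4.52163491e-05  7.88020779e-01]]
```

>>> drive_tool --pt "-6 0 0.5 0 -1" --pt "-10 0 1 0 -1" --pt "-13 0 1 0 -1" --pt "-15 0 1 0 -1" --pt "0 0 0.5 0 -1"

```text
clock: 10.05
position: [0.6292, 0.053, 0.0884]
ee_rot: [-0.002, 0.996, -0.086, 0.015]
contact_force: [-1.7, -0.6, -2.5]
width: 0.0209
```

```bash
cat > look.py <<'E'
from h import *
import sys,bore
n=sys.argv[1];cv2.imwrite(f'pics/{n}.png',manip.get_image('scene'))
b=bore.bores(f'pics/{n}.png');print(b,"mid moved mm",round((219.285-b[1][1])/.263,2));wb()
go(bw(86,40,.0873),BED[2]);go(bw(86,-40,.0873),BED[2])
E
python3 look.py h
```

```text
[[320.99, 219.46], [334.44, 219.04], [346.93, 218.33]] mid moved mm 0.93
bed x,y 90.44 40.77 z 0.0883
shift [-4.5  0.8  0.8] turn -0.0 yaw -0.172 zaxis [ 0.033  0.001 -0.999] q6 0.14 clock 10.1 F [ 3.3 -0.6 -1.9] w 0.020642621784700322
shift [-4.4 80.8  0.3] turn -0.0 yaw -0.172 zaxis [ 0.033  0.001 -0.999] q6 0.14 clock 10.1 F [ 3.3 -0.6 -1.9] w 0.020642621784700322
```

>>> drive_tool --pt "0 20 0.5 0 -1" --pt "0 55 0.5 0 -1" --pt "0 81 0.5 0 -1" --pt "-3 81 0.5 0 -1" --pt "-4 81 0.5 0 -1"

```text
clock: 10.6
position: [0.6121, -0.0264, 0.0866]
ee_rot: [-0.002, 0.996, -0.087, 0.015]
contact_force: [0.2, 0.1, -2.0]
width: 0.021
```

```bash
python3 look.py i
```

```text
[[320.33, 218.89], [334.44, 219.04], [347.42, 219.58]] mid moved mm 0.93
bed x,y 84.56 -39.67 z 0.0868
shift [  1.4 -79.7   0.1] turn -0.001 yaw -0.173 zaxis [ 0.031  0.002 -1.   ] q6 0.01 clock 10.65 F [ 0.2  0.4 -1.2] w 0.02090023214889833
shift [ 1.5  0.3 -0.5] turn -0.001 yaw -0.173 zaxis [ 0.031  0.002 -1.   ] q6 0.01 clock 10.65 F [ 0.2  0.4 -1.2] w 0.02090023214889833
```

>>> drive_tool --pt "-4 0 0 0 -1" --pt "-7.5 0 0 0 -1" --pt "-10.5 0 0 0 -1" --pt "-10.5 0 0 0 -1" --pt "2 0 0 0 -1"

```text
clock: 11.15
position: [0.6147, -0.0253, 0.0875]
ee_rot: [-0.002, 0.996, -0.086, 0.016]
contact_force: [-0.6, -0.4, -1.9]
width: 0.0207
```

```bash
python3 look.py j
```

```text
[[319.86, 218.96], [334.35, 218.8], [347.42, 219.51]] mid moved mm 1.84
bed x,y 88.91 -38.72 z 0.0874
shift [ -2.9 -78.7   0.6] turn 0.0 yaw -0.172 zaxis [ 0.034  0.002 -0.999] q6 0.01 clock 11.2 F [ 2.9 -0.5 -1.7] w 0.020953614351003933
shift [-2.9  1.3 -0. ] turn 0.0 yaw -0.172 zaxis [ 0.034  0.002 -0.999] q6 0.01 clock 11.2 F [ 2.9 -0.5 -1.7] w 0.020953614351003933
```

>>> drive_tool --pt "-7 1 0 0 -1" --pt "-11.5 1 0 0 -1" --pt "-16 1 0 0 -1" --pt "-18.5 1 0 0 -1" --pt "-2 1 0 0 -1"

```text
clock: 11.7
position: [0.6137, -0.0259, 0.0879]
ee_rot: [-0.002, 0.996, -0.086, 0.017]
contact_force: [-0.6, 0.6, -1.4]
width: 0.0208
```

```bash
python3 look.py k
```

```text
[[319.82, 218.82], [334.14, 218.5], [347.35, 219.51]] mid moved mm 2.98
bed x,y 88.98 -39.54 z 0.0877
shift [ -3.  -79.5   1. ] turn 0.0 yaw -0.172 zaxis [ 0.037  0.002 -0.999] q6 0.01 clock 11.75 F [ 4.4 -0.4 -1.9] w 0.020909765698320936
shift [-3.   0.5  0.3] turn 0.0 yaw -0.172 zaxis [ 0.037  0.002 -0.999] q6 0.01 clock 11.75 F [ 4.4 -0.4 -1.9] w 0.020909765698320936
```

>>> drive_tool --pt "1 -20 0.5 0 -1" --pt "1 -55 0.5 0 -1" --pt "1 -79.5 0.5 0 -1" --pt "-3 -79.5 0.5 0 -1" --pt "-4.5 -79.5 0.5 0 -1"

```text
clock: 12.25
position: [0.6237, 0.0534, 0.087]
ee_rot: [-0.002, 0.996, -0.085, 0.016]
contact_force: [1.5, 0.0, -2.2]
width: 0.0215
```

```bash
python3 -c "
from h import *
wb();go(bw(84,40,.0873),BED[2])"
```

```text
bed x,y 81.96 40.34 z 0.087
shift [ 2.   0.3 -0.2] turn 0.002 yaw -0.17 zaxis [ 0.033  0.002 -0.999] q6 0.14 clock 12.25 F [ 1.5  0.  -2.2] w 0.021461300198410697
```

>>> drive_tool --pt "-4.5 0 0 0 -1" --pt "-9 0 0 0 -1" --pt "-13 0 0 0 -1" --pt "-13.5 0 0 0 -1" --pt "5 0 0 0 -1"

```text
clock: 12.75
position: [0.6284, 0.052, 0.0883]
ee_rot: [-0.002, 0.996, -0.085, 0.017]
contact_force: [-0.1, 0.1, -2.2]
width: 0.0209
```

```bash
python3 look.py l
```

```text
[[320.86, 219.0], [334.33, 218.14], [347.11, 218.22]] mid moved mm 4.35
bed x,y 90.61 39.3 z 0.0881
shift [-4.6 -0.7  0.6] turn 0.001 yaw -0.171 zaxis [ 0.038  0.001 -0.999] q6 0.14 clock 12.8 F [ 3.8 -1.6 -1.3] w 0.021247743959768205
shift [-4.7 79.3  0. ] turn 0.001 yaw -0.171 zaxis [ 0.038  0.001 -0.999] q6 0.14 clock 12.8 F [ 3.8 -1.6 -1.3] w 0.021247743959768205
```

>>> drive_tool --pt "-9 0 0 0 -1" --pt "-14 0 0 0 -1" --pt "-19 0 0 0 -1" --pt "-22.5 0 0 0 -1" --pt "-5 0 0 0 -1"

```text
clock: 13.3
position: [0.6252, 0.0518, 0.0886]
ee_rot: [-0.002, 0.996, -0.085, 0.019]
contact_force: [-1.2, -0.5, -2.7]
width: 0.0208
```

```bash
python3 look.py m
```

```text
[[320.97, 218.99], [334.51, 217.72], [347.8, 218.27]] mid moved mm 5.95
bed x,y 87.35 38.91 z 0.0885
shift [-1.4 -1.1  1.2] turn 0.0 yaw -0.172 zaxis [ 0.042  0.    -0.999] q6 0.14 clock 13.35 F [ 4.4 -0.4 -1.2] w 0.02064863628578545
shift [-1.4 78.9  0.6] turn 0.0 yaw -0.172 zaxis [ 0.042  0.    -0.999] q6 0.14 clock 13.35 F [ 4.4 -0.4 -1.2] w 0.02064863628578545
```

>>> drive_tool --pt "1 20 0.5 0 -1" --pt "1 55 0.5 0 -1" --pt "0 79 0.5 0 -1" --pt "-3 79 0.5 0 -1" --pt "-4 79 0.5 0 -1"

```text
clock: 13.85
position: [0.6088, -0.026, 0.0868]
ee_rot: [-0.002, 0.996, -0.086, 0.019]
contact_force: [0.5, 0.5, -0.8]
width: 0.0208
```

```bash
python3 -c "
from h import *
wb();go(bw(82,-40,.0873),BED[2])"
```

```text
bed x,y 80.9 -40.44 z 0.0868
shift [ 1.1 -0.4 -0.5] turn -0.001 yaw -0.173 zaxis [ 0.038  0.001 -0.999] q6 0.01 clock 13.85 F [ 0.5  0.5 -0.8] w 0.020770435352912585
```

>>> drive_tool --pt "-4.5 0 0 0 -1" --pt "-9 0 0 0 -1" --pt "-13 0 0 0 -1" --pt "-13 0 0 0 -1" --pt "5 0 0 0 -1"

```text
clock: 14.35
position: [0.613, -0.026, 0.0878]
ee_rot: [-0.002, 0.996, -0.086, 0.019]
contact_force: [-0.8, 0.3, -1.5]
width: 0.0209
```

```bash
python3 look.py n
```

```text
[[320.04, 218.63], [334.28, 217.44], [347.5, 218.78]] mid moved mm 7.02
bed x,y 89.2 -39.55 z 0.0878
shift [ -3.2 -79.5   1. ] turn -0.0 yaw -0.172 zaxis [ 0.044  0.001 -0.999] q6 0.01 clock 14.4 F [ 4.4  0.3 -0.8] w 0.021123152631117453
shift [-3.2  0.5  0.4] turn -0.0 yaw -0.172 zaxis [ 0.044  0.001 -0.999] q6 0.01 clock 14.4 F [ 4.4  0.3 -0.8] w 0.021123152631117453
```

```bash
cat > bore.py <<'E'
from h import *
import sys
def mid(f):
    g=cv2.cvtColor(cv2.imread(f),cv2.COLOR_BGR2GRAY).astype(float);c=218.
    for _ in range(6):
        y0,y1=c-4,c+4;ys=np.arange(205,232);w=np.clip(np.minimum(ys-y0+.5,y1-ys+.5),0,1)[:,None]
        d=np.clip(150-g[205:232,329:340],0,None)*w;c=(d.sum(1)*ys).sum()/d.sum()
    return c
def bores(f): return [0,(0,mid(f))]
if __name__=="__main__":
    b=mid("pics/a_scene.png")
    for f in sys.argv[1:]: print(f,round(mid(f),3),round((b-mid(f))/.263,2))
E
python3 bore.py pics/{a_scene,d_scene,e_scene,f_scene,g_scene,h,i,j,k,l,m,n}.png
```

```text
pics/a_scene.png 219.283 0.0
pics/d_scene.png 219.286 -0.01
pics/e_scene.png 219.286 -0.01
pics/f_scene.png 219.243 0.15
pics/g_scene.png 219.123 0.61
pics/h.png 219.043 0.91
pics/i.png 219.038 0.93
pics/j.png 218.802 1.83
pics/k.png 218.495 2.99
pics/l.png 218.144 4.33
pics/m.png 217.723 5.93
pics/n.png 217.444 6.99
```

```bash
python3 -c "
import cv2
from h import crop
crop(cv2.imread('pics/n.png'),290,175,90,80,7,'pics/n1.png')"
```

```text
(no output)
```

View pics/n1.png

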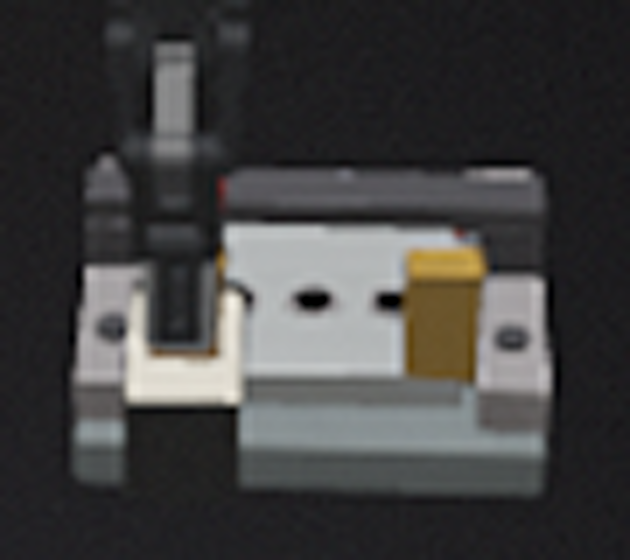

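The mid bore has moved 7.0 mm with the plate nearly square (left about 7.7, right about 6.2). I continue on the right.

>>> drive_tool --pt "-9 0.5 0 0 -1" --pt "-14 0.5 0 0 -1" --pt "-19 0.5 0 0 -1" --pt "-23.5 0.5 0 0 -1" --pt "-6 0.5 0 0 -1"

```text
clock: 14.9
position: [0.6091, -0.0254, 0.0883]
ee_rot: [-0.002, 0.996, -0.086, 0.022]
contact_force: [-0.7, 1.5, -1.3]
width: 0.0211
```

```bash
python3 look.py o
```

```text
[0, (0, np.float64(217.14070680628274))] mid moved mm 8.15
bed x,y 84.96 -39.8 z 0.0883
shift [  1.  -79.8   1.7] turn -0.0 yaw -0.172 zaxis [ 0.047  0.    -0.999] q6 0.01 clock 14.95 F [ 3.9  0.  -1. ] w 0.021115721770613494
shift [1.  0.2 1. ] turn -0.0 yaw -0.172 zaxis [ 0.047  0.    -0.999] q6 0.01 clock 14.95 F [ 3.9  0.  -1. ] w 0.021115721770613494
```

>>> drive_tool --pt "-7.5 0.5 1 0 -1" --pt "-12 0.5 1 0 -1" --pt "-17 0.5 1 0 -1" --pt "-21.5 0.5 1 0 -1" --pt "-1 0.5 0.5 0 -1"

```text
clock: 15.45
position: [0.6091, -0.0258, 0.0881]
ee_rot: [-0.002, 0.996, -0.086, 0.023]
contact_force: [-0.3, -0.2, -1.0]
width: 0.0209
```

```bash
python3 look.py p
```

```text
[0, (0, np.float64(216.88647642679902))] mid moved mm 9.12
bed x,y 85.98 -40.33 z 0.0884
shift [ -0.1 -80.3   1.7] turn -0.0 yaw -0.172 zaxis [ 0.051 -0.    -0.999] q6 0.01 clock 15.5 F [ 5.1  0.1 -0.9] w 0.021347028197077463
shift [-0.  -0.3  1.1] turn -0.0 yaw -0.172 zaxis [ 0.051 -0.    -0.999] q6 0.01 clock 15.5 F [ 5.1  0.1 -0.9] w 0.021347028197077463
```

>>> drive_tool --pt "1 -20 1 0 -1" --pt "1 -55 1 0 -1" --pt "0 -80 1 0 -1" --pt "-4 -80.3 1 0 -1" --pt "-6 -80.3 1 0 -1"

```text
clock: 16.0
position: [0.6189, 0.054, 0.087]
ee_rot: [-0.002, 0.996, -0.085, 0.023]
contact_force: [0.8, 1.3, -2.4]
width: 0.0211
```

```bash
python3 -c "
from h import *
wb();go(bw(82,40,.0873),BED[2])"
```

```text
bed x,y 77.13 40.13 z 0.087
shift [ 4.9  0.1 -0.1] turn 0.002 yaw -0.17 zaxis [ 0.047 -0.001 -0.999] q6 0.14 clock 16.0 F [ 0.8  1.3 -2.4] w 0.021140510287282182
```

>>> drive_tool --pt "-4.5 0 0 0 -1" --pt "-9 0 0 0 -1" --pt "-13 0 0 0 -1" --pt "-13 0 0 0 -1" --pt "5 0 0 0 -1"

```text
clock: 16.5
position: [0.623, 0.0528, 0.0881]
ee_rot: [-0.002, 0.996, -0.086, 0.024]
contact_force: [-0.3, -0.5, -0.9]
width: 0.0208
```

```bash
python3 look.py q
```

```text
[0, (0, np.float64(216.46662546353522))] mid moved mm 10.72
bed x,y 85.42 39.05 z 0.0881
shift [ 0.5 -0.9  0.8] turn 0.0 yaw -0.172 zaxis [ 0.052 -0.002 -0.999] q6 0.14 clock 16.55 F [ 4.6  0.2 -1.2] w 0.021090287051304318
shift [ 0.5 79.1  0.2] turn 0.0 yaw -0.172 zaxis [ 0.052 -0.002 -0.999] q6 0.14 clock 16.55 F [ 4.6  0.2 -1.2] w 0.021090287051304318
```

>>> drive_tool --pt "-9 -1 1 0 -1" --pt "-14 -1 1 0 -1" --pt "-19 -1 1 0 -1" --pt "-23 -1 1 0 -1" --pt "-4 -1 0.5 0 -1"

```text
clock: 17.05
position: [0.6205, 0.0536, 0.0877]
ee_rot: [-0.002, 0.996, -0.086, 0.025]
contact_force: [0.1, -0.0, -1.0]
width: 0.0206
```

```bash
python3 look.py r; python3 -c "
import cv2
from h import crop
crop(cv2.imread('pics/r.png'),290,175,90,80,7,'pics/r1.png')"
```

```text
[0, (0, np.float64(216.04128718882816))] mid moved mm 12.33
bed x,y 83.39 39.79 z 0.088
shift [ 2.6 -0.2  0.9] turn 0.0 yaw -0.172 zaxis [ 0.055 -0.002 -0.998] q6 0.15 clock 17.1 F [ 4.3 -0.6 -0.8] w 0.02067686365117755
shift [ 2.6 79.8  0.3] turn 0.0 yaw -0.172 zaxis [ 0.055 -0.002 -0.998] q6 0.15 clock 17.1 F [ 4.3 -0.6 -0.8] w 0.02067686365117755
```

View pics/r1.png

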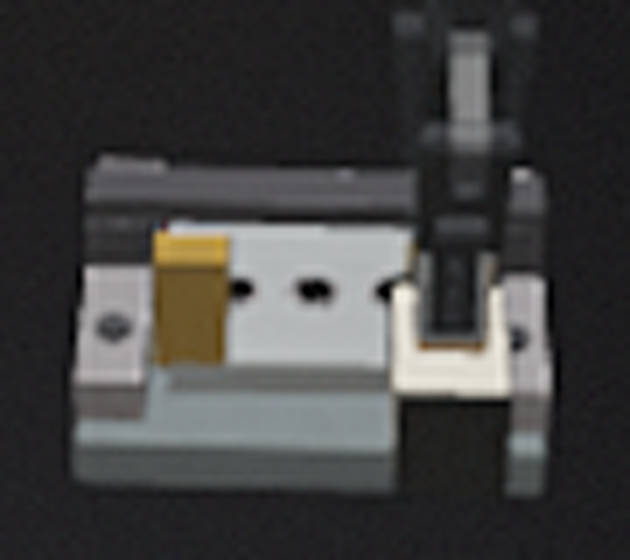

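>>> drive_tool --pt "2 20 0.5 0 -1" --pt "2 55 0.5 0 -1" --pt "1 80 0.5 0 -1" --pt "-4 80 0.5 0 -1" --pt "-7 80 0.5 0 -1"

```text
clock: 17.6
position: [0.6018, -0.0249, 0.086]
ee_rot: [-0.002, 0.996, -0.087, 0.026]
contact_force: [-0.8, 0.8, -2.4]
width: 0.0209
```

```bash
python3 -c "
from h import *
wb();go(bw(82,-40,.0873),BED[2])"
```

```text
bed x,y 73.85 -40.53 z 0.086
shift [ 8.2 -0.6 -0.9] turn -0.002 yaw -0.174 zaxis [ 0.052 -0.001 -0.999] q6 0.01 clock 17.6 F [-0.8  0.8 -2.4] w 0.02092803061136014
```

>>> drive_tool --pt "-4.5 -0.5 0 0 -1" --pt "-9 -0.5 0 0 -1" --pt "-12.5 -0.5 0 0 -1" --pt "-12.5 -0.5 0 0 -1" --pt "5 -0.5 0 0 -1"

```text
clock: 18.1
position: [0.6063, -0.0243, 0.087]
ee_rot: [-0.002, 0.996, -0.086, 0.026]
contact_force: [-0.6, 0.0, -1.1]
width: 0.0207
```

```bash
python3 look.py s
```

```text
[0, (0, np.float64(215.81659973226238))] mid moved mm 13.19
bed x,y 82.13 -39.06 z 0.0871
shift [  3.8 -79.1   0.7] turn -0.001 yaw -0.173 zaxis [ 0.057 -0.002 -0.998] q6 0.01 clock 18.15 F [ 3.9 -0.  -1.9] w 0.02089229467493768
shift [3.9 0.9 0. ] turn -0.001 yaw -0.173 zaxis [ 0.057 -0.002 -0.998] q6 0.01 clock 18.15 F [ 3.9 -0.  -1.9] w 0.02089229467493768
```

>>> drive_tool --pt "-8 1 0 0 -1" --pt "-13 1 0 0 -1" --pt "-18 1 0 0 -1" --pt "-21.5 1 0 0 -1" --pt "-3 1 0 0 -1"

```text
clock: 18.65
position: [0.6048, -0.0246, 0.0875]
ee_rot: [-0.002, 0.996, -0.086, 0.028]
contact_force: [-0.7, 0.3, -2.1]
width: 0.0211
```

```bash
python3 look.py t
```

```text
[0, (0, np.float64(215.63067400275102))] mid moved mm 13.89
bed x,y 81.18 -39.83 z 0.0877
shift [  4.8 -79.8   1.4] turn -0.0 yaw -0.172 zaxis [ 0.061 -0.002 -0.998] q6 0.01 clock 18.7 F [ 4.2 -0.1 -0.8] w 0.020930101079681986
shift [4.8 0.2 0.7] turn -0.0 yaw -0.172 zaxis [ 0.061 -0.002 -0.998] q6 0.01 clock 18.7 F [ 4.2 -0.1 -0.8] w 0.020930101079681986
```

>>> drive_tool --pt "-8.5 0.5 0.5 0 -1" --pt "-13 0.5 0.5 0 -1" --pt "-18 0.5 0.5 0 -1" --pt "-21.5 0.5 0.5 0 -1" --pt "-2 0.5 0.5 0 -1"

```text
clock: 19.2
position: [0.6043, -0.025, 0.0874]
ee_rot: [-0.002, 0.996, -0.086, 0.03]
contact_force: [-0.5, 0.2, -1.6]
width: 0.0207
```

```bash
python3 look.py u
```

```text
[0, (0, np.float64(215.5082697201018))] mid moved mm 14.36
bed x,y 81.06 -40.36 z 0.0877
shift [  4.9 -80.3   1.3] turn -0.001 yaw -0.173 zaxis [ 0.064 -0.003 -0.998] q6 0.01 clock 19.25 F [ 3.6 -1.1 -0.5] w 0.021310911903219227
shift [ 4.9 -0.4  0.7] turn -0.001 yaw -0.173 zaxis [ 0.064 -0.003 -0.998] q6 0.01 clock 19.25 F [ 3.6 -1.1 -0.5] w 0.021310911903219227
```

>>> drive_tool --pt "1 -20 1 0 -1" --pt "1 -55 1 0 -1" --pt "0 -80 1 0 -1" --pt "-5 -80.3 1 0 -1" --pt "-9 -80.3 1 0 -1"

```text
clock: 19.75
position: [0.6116, 0.0554, 0.0862]
ee_rot: [-0.001, 0.996, -0.085, 0.031]
contact_force: [3.7, 1.7, -0.7]
width: 0.0207
```

```bash
python3 look.py v
```

```text
[0, (0, np.float64(215.50797702616464))] mid moved mm 14.36
bed x,y 70.14 39.92 z 0.0865
shift [15.9 -0.1  0.2] turn -0.0 yaw -0.172 zaxis [ 0.063 -0.003 -0.998] q6 0.15 clock 19.8 F [ 0.5 -0.  -2.1] w 0.020869401404344498
shift [15.9 79.9 -0.4] turn -0.0 yaw -0.172 zaxis [ 0.063 -0.003 -0.998] q6 0.15 clock 19.8 F [ 0.5 -0.  -2.1] w 0.020869401404344498
```

>>> drive_tool --pt "-4 0 0.5 0 -1" --pt "-7.5 0 0.5 0 -1" --pt "-8 0 0.5 0 -1" --pt "-8 0 0.5 0 -1" --pt "3 0 0.5 0 -1"

```text
clock: 20.3
position: [0.6146, 0.0535, 0.0869]
ee_rot: [-0.001, 0.996, -0.086, 0.032]
contact_force: [-0.6, -0.4, -2.5]
width: 0.0209
```

```bash
python3 look.py w
```

```text
[0, (0, np.float64(215.41570881226053))] mid moved mm 14.71
bed x,y 75.02 38.68 z 0.0867
shift [11.  -1.3  0.1] turn -0.001 yaw -0.173 zaxis [ 0.065 -0.003 -0.998] q6 0.15 clock 20.35 F [ 2.6  0.7 -1.2] w 0.020927967677204472
shift [11.1 78.7 -0.5] turn -0.001 yaw -0.173 zaxis [ 0.065 -0.003 -0.998] q6 0.15 clock 20.35 F [ 2.6  0.7 -1.2] w 0.020927967677204472
```

```bash
python3 - <<'E'
from h import *
P=lambda x:proj("scene",[bw(x,0,.036)])[0,1]
x0=min(np.arange(0,30,.1),key=lambda x:abs(P(x)-219.283));print(x0,[(d,round(P(x0)-P(x0-d),3)) for d in(5,10,14,15,16,17,18)])
t=manip.get_image('top');cv2.imwrite('pics/w_top.png',t);crop(t,230,150,120,110,6,'pics/w2.png')
E
```

```text
9.3 [(5, np.float64(1.29)), (10, np.float64(2.569)), (14, np.float64(3.586)), (15, np.float64(3.839)), (16, np.float64(4.092)), (17, np.float64(4.345)), (18, np.float64(4.597))]
```

View pics/w2.png

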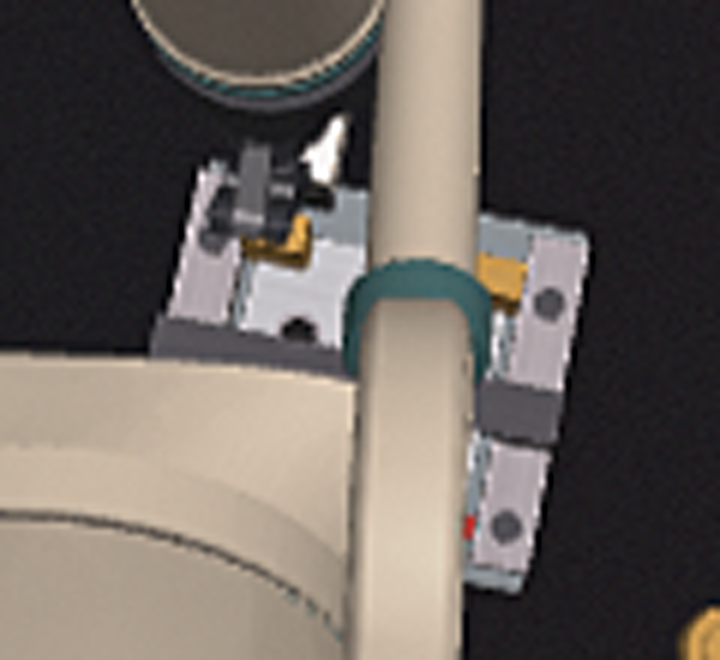

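>>> drive_tool --pt "-5.5 -1 0.5 0 -1" --pt "-9.5 -1 0.5 0 -1" --pt "-13.5 -1 0.5 0 -1" --pt "-14 -1 0.5 0 -1" --pt "-2 -1 0.5 0 -1"

```text
clock: 20.9
position: [0.6128, 0.0545, 0.086]
ee_rot: [-0.001, 0.996, -0.086, 0.032]
contact_force: [-1.2, -1.7, -1.6]
width: 0.0212
```

```bash
sed -i 's/"mid moved mm",.*;wb()/"mid moved mm",round((219.283-b[1][1])\/.2560,2));wb()/' look.py; python3 look.py x
```

```text
[0, (0, np.float64(215.2126549249837))] mid moved mm 15.9
bed x,y 73.11 39.44 z 0.0858
shift [13.  -0.6 -0.7] turn -0.001 yaw -0.173 zaxis [ 0.064 -0.004 -0.998] q6 0.15 clock 20.95 F [ 2.7 -0.2 -1.6] w 0.02100148790338575
shift [13.1 79.4 -1.2] turn -0.001 yaw -0.173 zaxis [ 0.064 -0.004 -0.998] q6 0.15 clock 20.95 F [ 2.7 -0.2 -1.6] w 0.02100148790338575
```

>>> drive_tool --pt "3 20 -0.5 0 -1" --pt "3 55 -0.5 0 -1" --pt "2 79.4 -0.5 0 -1" --pt "0 79.4 -0.5 0 -1" --pt "-2 79.4 -0.5 0 -1"

```text
clock: 21.45
position: [0.5974, -0.0239, 0.0849]
ee_rot: [-0.001, 0.996, -0.087, 0.031]
contact_force: [0.6, 0.0, -2.0]
width: 0.0207
```

```bash
python3 look.py y
```

```text
[0, (0, np.float64(215.2150819672131))] mid moved mm 15.89
bed x,y 69.09 -39.65 z 0.085
shift [ 16.9 -79.7  -0.6] turn -0.002 yaw -0.174 zaxis [ 0.061 -0.003 -0.998] q6 0.01 clock 21.5 F [-0.3 -0.  -1. ] w 0.021076064838534022
shift [17.   0.3 -1.3] turn -0.002 yaw -0.174 zaxis [ 0.061 -0.003 -0.998] q6 0.01 clock 21.5 F [-0.3 -0.  -1. ] w 0.021076064838534022
```

>>> drive_tool --pt "-3.5 0 -1 0 -1" --pt "-7 0 -1 0 -1" --pt "-9 0 -1 0 -1" --pt "-9 0 -1 0 -1" --pt "3 0 -1 0 -1"

```text
clock: 22.0
position: [0.5999, -0.0227, 0.0866]
ee_rot: [-0.002, 0.996, -0.086, 0.031]
contact_force: [-0.6, -0.0, -2.6]
width: 0.0208
```

```bash
python3 look.py z
```

```text
[0, (0, np.float64(215.21368078175897))] mid moved mm 15.9
bed x,y 74.2 -38.87 z 0.0867
shift [ 11.7 -78.9   0.8] turn -0.001 yaw -0.173 zaxis [ 0.064 -0.003 -0.998] q6 0.01 clock 22.05 F [ 3.5 -0.2 -1.2] w 0.020961754479520988
shift [11.8  1.1  0.1] turn -0.001 yaw -0.173 zaxis [ 0.064 -0.003 -0.998] q6 0.01 clock 22.05 F [ 3.5 -0.2 -1.2] w 0.020961754479520988
```

```bash
python3 - <<'E'
from h import *
a=cv2.imread('pics/z.png');crop(a,290,175,90,80,7,'pics/z1.png')
t=manip.get_image('top');cv2.imwrite('pics/z_top.png',t);crop(t,230,150,120,110,6,'pics/z2.png')
E
```

```text
(no output)
```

View pics/z1.png

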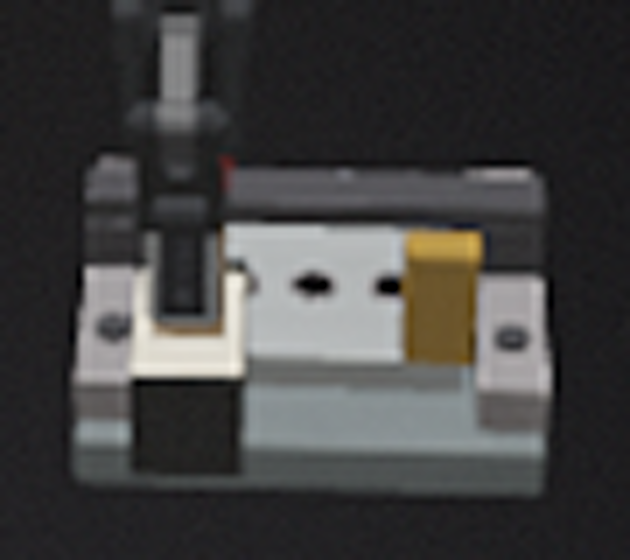

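View pics/z2.png

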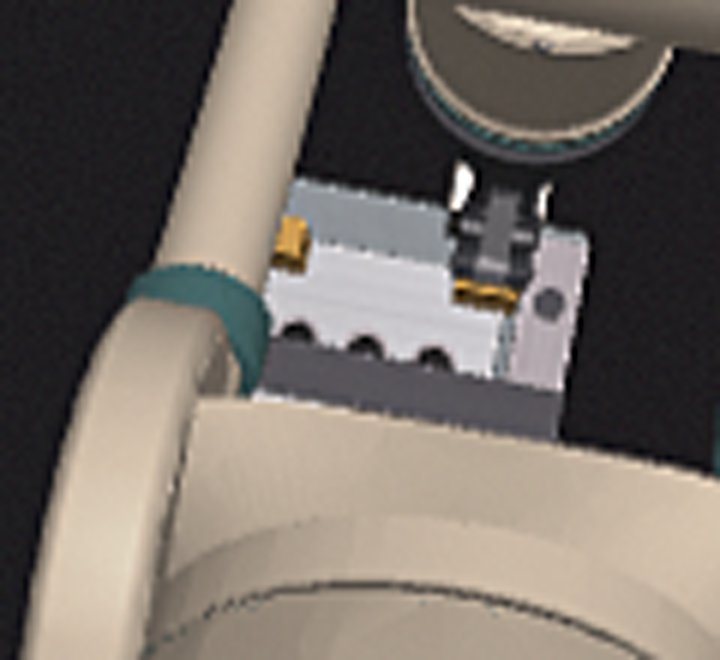

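>>> drive_tool --pt "-4 1 0 0 -1" --pt "-6 1 0 0 -1" --pt "-8 1 0 0 -1" --pt "-10 1 0 0 -1" --pt "-10 1 0 0 -1"

```text
clock: 22.6
position: [0.5939, -0.0226, 0.0866]
ee_rot: [-0.002, 0.996, -0.086, 0.034]
contact_force: [6.9, 0.4, -3.8]
width: 0.0209
```

```bash
python3 look.py aa
```

```text
[0, (0, np.float64(215.22373540856032))] mid moved mm 15.86
bed x,y 65.67 -39.7 z 0.0866
shift [ 20.2 -79.7   1.4] turn -0.002 yaw -0.174 zaxis [ 0.068 -0.003 -0.998] q6 0.01 clock 22.65 F [ 6.2  0.3 -4.3] w 0.02066460336200904
shift [20.3  0.3  0.7] turn -0.002 yaw -0.174 zaxis [ 0.068 -0.003 -0.998] q6 0.01 clock 22.65 F [ 6.2  0.3 -4.3] w 0.02066460336200904
```

>>> drive_tool --pt "-1.5 0 0 0 -1" --pt "-2 0 0 0 -1" --pt "-2.5 0 0 0 -1"

```text
clock: 22.95
position: [0.5938, -0.0227, 0.0872]
ee_rot: [-0.001, 0.996, -0.087, 0.037]
contact_force: [7.2, -0.8, -4.9]
width: 0.021
```

```bash
python3 look.py ab
```

```text
[0, (0, np.float64(215.21976592977893))] mid moved mm 15.87
bed x,y 65.55 -39.71 z 0.0872
shift [ 20.2 -79.7   2.1] turn -0.002 yaw -0.174 zaxis [ 0.074 -0.004 -0.997] q6 0.01 clock 23.0 F [ 6.3 -0.6 -4.5] w 0.020909416383091687
shift [20.4  0.3  1.4] turn -0.002 yaw -0.174 zaxis [ 0.074 -0.004 -0.997] q6 0.01 clock 23.0 F [ 6.3 -0.6 -4.5] w 0.020909416383091687
```

>>> drive_tool --pt "-2.5 0 0.5 0 -1" --pt "-3.5 0 1 0 -1" --pt "-4 0 1 0 -1"

```text
clock: 23.3
position: [0.5937, -0.0227, 0.0875]
ee_rot: [-0.001, 0.995, -0.087, 0.041]
contact_force: [8.3, -0.9, -1.3]
width: 0.021
```

```bash
python3 look.py ac
```

```text
[0, (0, np.float64(215.19719251336898))] mid moved mm 15.96
bed x,y 65.39 -39.74 z 0.0875
shift [ 20.3 -79.8   2.6] turn -0.002 yaw -0.174 zaxis [ 0.082 -0.005 -0.997] q6 0.01 clock 23.35 F [ 7.2 -0.8 -2. ] w 0.020984382998547376
shift [20.5  0.2  1.9] turn -0.002 yaw -0.174 zaxis [ 0.082 -0.005 -0.997] q6 0.01 clock 23.35 F [ 7.2 -0.8 -2. ] w 0.020984382998547376
```

>>> drive_tool --pt "-4 0 0.5 0 -1" --pt "-5.5 0 0.5 0 -1" --pt "-6.5 0 0.5 0 -1" --pt "-6.5 0 0.5 0 -1" --pt "3 0 0.5 0 -1"

```text
clock: 23.85
position: [0.5964, -0.0232, 0.0878]
ee_rot: [-0.001, 0.995, -0.087, 0.042]
contact_force: [-0.9, 0.6, -1.1]
width: 0.021
```

```bash
python3 look.py ad
```

```text
[0, (0, np.float64(215.12491909385113))] mid moved mm 16.24
bed x,y 69.42 -39.9 z 0.0876
shift [ 16.3 -79.9   2.4] turn -0.002 yaw -0.174 zaxis [ 0.083 -0.005 -0.997] q6 0.01 clock 23.9 F [ 1.8 -0.2 -2.2] w 0.020773710451094787
shift [16.5  0.1  1.7] turn -0.002 yaw -0.174 zaxis [ 0.083 -0.005 -0.997] q6 0.01 clock 23.9 F [ 1.8 -0.2 -2.2] w 0.020773710451094787
```

>>> drive_tool --pt "-5 0 1 0 -1" --pt "-9 0 1.5 0 -1" --pt "-12.5 0 1.5 0 -1" --pt "-13 0 1.5 0 -1" --pt "0 0 1 0 -1"

```text
clock: 24.4
position: [0.5973, -0.0235, 0.0874]
ee_rot: [-0.001, 0.995, -0.087, 0.042]
contact_force: [-1.3, 0.1, -3.2]
width: 0.0208
```

```bash
python3 look.py ae
```

```text
[0, (0, np.float64(215.1257290991575))] mid moved mm 16.24
bed x,y 70.94 -40.03 z 0.0872
shift [ 14.8 -80.1   1.9] turn -0.002 yaw -0.174 zaxis [ 0.085 -0.006 -0.996] q6 0.01 clock 24.45 F [ 2.4  0.  -0.3] w 0.0207700123436458
shift [15.  -0.1  1.2] turn -0.002 yaw -0.174 zaxis [ 0.085 -0.006 -0.996] q6 0.01 clock 24.45 F [ 2.4  0.  -0.3] w 0.0207700123436458
```

>>> drive_tool --pt "-4 0 1 0 -1" --pt "-6 0 1 0 -1" --pt "-8 0 1 0 -1" --pt "-9 0 1 0 -1" --pt "-9.5 0 1 0 -1"

```text
clock: 24.95
position: [0.593, -0.0229, 0.0865]
ee_rot: [-0.0, 0.995, -0.087, 0.047]
contact_force: [10.5, -1.6, -2.9]
width: 0.0207
```

>>> drive_tool --pt "-2 0 0.5 0 -1" --pt "-3 0 0.5 0 -1" --pt "-3.5 0 0.5 0 -1" --pt "-3.5 0 0.5 0 -1"

```text
clock: 25.35
position: [0.5929, -0.0229, 0.0868]
ee_rot: [-0.0, 0.995, -0.087, 0.051]
contact_force: [8.1, -1.0, -2.9]
width: 0.0211
```

```bash
python3 look.py af
```

```text
[0, (0, np.float64(215.12532299741602))] mid moved mm 16.24
bed x,y 64.76 -40.04 z 0.0868
shift [ 21.  -80.1   2.4] turn -0.003 yaw -0.175 zaxis [ 0.102 -0.009 -0.995] q6 0.01 clock 25.4 F [ 8.4 -2.1 -2.4] w 0.020750233208947207
shift [21.2 -0.1  1.7] turn -0.003 yaw -0.175 zaxis [ 0.102 -0.009 -0.995] q6 0.01 clock 25.4 F [ 8.4 -2.1 -2.4] w 0.020750233208947207
```

>>> drive_tool --pt "10 0 0 0 -1" --pt "25 0 -20 0 -1" --pt "25 10 -55 0 -1" --pt "25 50 -60 0 -1" --pt "20 90 -60 0 -1"

```text
clock: 25.9
position: [0.5905, -0.1144, 0.1489]
ee_rot: [-0.0, 0.995, -0.086, 0.051]
contact_force: [0.2, 0.3, -1.9]
width: 0.0212
```

```bash
python3 - <<'E'
from h import *
wb();go([.522,-.319,.1],-.172);go([.522,-.319,.1],-.1)
E
```

```text
bed x,y 77.98 -130.7 z 0.1489
shift [-37.2 213.7  43.4] turn -0.0 yaw -0.172 zaxis [ 0.102 -0.009 -0.995] q6 -0.16 clock 25.9 F [ 0.2  0.3 -1.9] w 0.02120241283210736
shift [-37.2 213.7  43.4] turn -0.072 yaw -0.172 zaxis [ 0.102 -0.009 -0.995] q6 -0.16 clock 25.9 F [ 0.2  0.3 -1.9] w 0.02120241283210736
```

>>> drive_tool --pt "-8 45 0 0 -1" --pt "-16 90 0 0 -1" --pt "-24 135 0 0 -1" --pt "-34 180 5 0 -1" --pt "-40 213 20 0 -1"

```text
clock: 26.4
position: [0.5149, -0.3194, 0.1233]
ee_rot: [-0.0, 0.995, -0.086, 0.051]
contact_force: [0.4, -0.1, -1.4]
width: 0.0209
```

```bash
python3 - <<'E'
from h import *
go([.522,-.319,.05],-.172)
for n in('top','scene'):cv2.imwrite('pics/ag_%s.png'%n,manip.get_image(n))
t=cv2.imread('pics/ag_top.png');crop(t,240,165,100,90,7,'pics/ag2.png')
t=cv2.imread('pics/ag_scene.png');crop(t,290,175,90,80,8,'pics/ag1.png');crop(t,120,120,130,150,4,'pics/ag3.png')
E
```

```text
shift [-0.5 -1.  73.6] turn -0.001 yaw -0.173 zaxis [ 0.101 -0.009 -0.995] q6 -0.57 clock 26.4 F [ 0.4 -0.1 -1.4] w 0.020922944232851497
```

View pics/ag2.png

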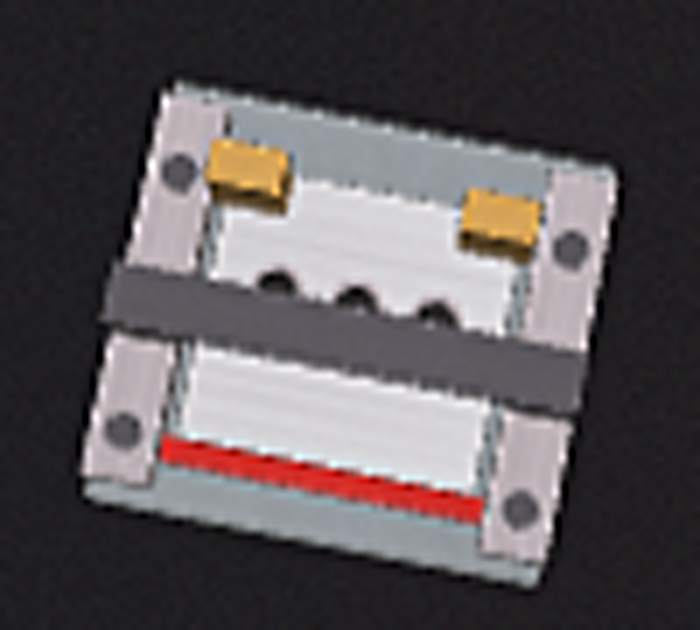

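View pics/ag1.png

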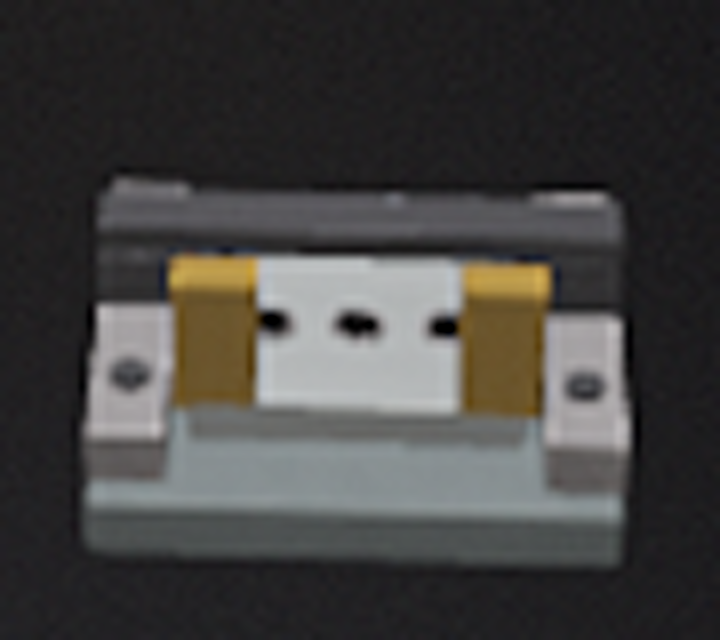

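View pics/ag3.png

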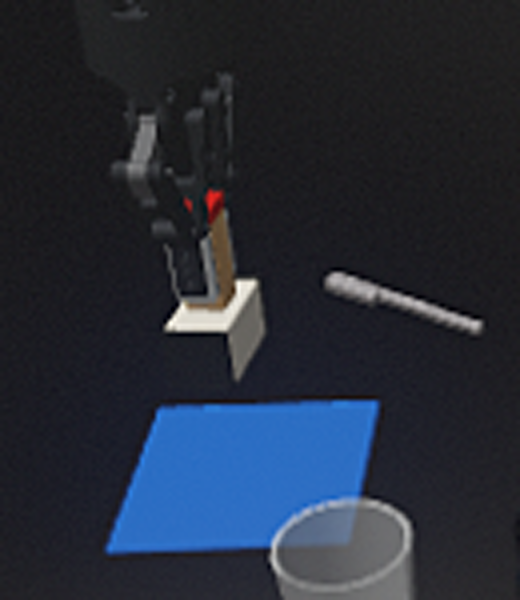

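```bash
cat > lug.py <<'E'
from h import *
import sys
box={"scene":{"R":(306,198,326,236),"L":(344,198,364,236)},"top":{"L":(266,170,286,202),"R":(302,176,322,206)}}
def cen(n,f,k):
    im=cv2.imread(f).astype(float);x0,y0,x1,y1=box[n][k];w=im[y0:y1,x0:x1]
    d=np.clip(w[...,2]-w[...,0]-15,0,None);  # red minus blue
    r=w[...,2]-w[...,1]; d[r>80]=0
    yy,xx=np.mgrid[y0:y1,x0:x1];return np.array([(d*xx).sum(),(d*yy).sum()])/d.sum(),d.sum()
def lugx(n,f,k):
    c,s=cen(n,f,k);y=40 if k=="L" else -40;z=.056
    # mean height of the visible brass ~ fit y-col by moving along bed x
    xs=np.arange(20,60,.05);P=proj(n,[bw(x,y,z) for x in xs])
    return xs[np.argmin(abs(P[:,1]-c[1]))],c,s
if __name__=="__main__":
  for n,f0,f1 in(("scene","pics/a_scene.png",sys.argv[1]),("top","pics/a_top.png",sys.argv[2])):
    for k in"LR":
        a=lugx(n,f0,k);b=lugx(n,f1,k);print(n,k,"moved",round(a[0]-b[0],2),"px",(b[1]-a[1]).round(2),a[2],b[2])
E
python3 lug.py pics/ag_scene.png pics/ag_top.png
python3 - <<'E'
# bed stationary check & gap profile in top view between plate and red stop
import cv2,numpy as np
im=cv2.imread('pics/ag_top.png')
for c in(266,270,280,290,300,305,307): print(c,[tuple(int(v) for v in im[r,c]) for r in range(224,242)])
E
```

```text
scene L moved 16.5 px [-0.14 -4.37] 11553.0 11589.0
scene R moved 16.9 px [ 0.26 -4.47] 11044.0 11380.0
top L moved 16.55 px [-1.44  7.23] 8377.0 8880.0
top R moved 16.95 px [-1.33  7.42] 8029.0 8467.0
266 [(229, 226, 228), (225, 220, 222), (223, 218, 210), (170, 167, 174), (29, 34, 213), (42, 48, 211), (37, 43, 208), (90, 88, 172), (176, 169, 147), (164, 157, 150), (163, 156, 151), (162, 156, 151), (165, 158, 153), (172, 166, 160), (149, 146, 143), (37, 33, 35), (30, 27, 29), (33, 29, 31)]
270 [(212, 208, 210), (214, 210, 214), (218, 215, 215), (217, 213, 209), (117, 120, 172), (33, 39, 210), (43, 48, 211), (40, 43, 196), (94, 92, 121), (175, 169, 150), (162, 158, 150), (158, 153, 147), (161, 156, 152), (164, 158, 153), (164, 160, 155), (137, 135, 130), (26, 25, 26), (32, 30, 31)]
280 [(216, 213, 215), (216, 214, 216), (212, 208, 211), (215, 212, 214), (220, 216, 215), (226, 220, 214), (107, 110, 163), (32, 36, 209), (44, 48, 212), (40, 45, 198), (93, 91, 122), (174, 168, 148), (162, 157, 150), (160, 154, 151), (159, 154, 148), (161, 155, 151), (163, 159, 155), (136, 134, 131)]
290 
[... 502 characters left out ...]
 (41, 47, 213), (39, 43, 201), (89, 88, 124), (169, 165, 147), (159, 153, 148), (158, 153, 149)]
305 [(213, 208, 212), (216, 214, 215), (217, 214, 215), (217, 214, 215), (215, 212, 214), (215, 213, 214), (217, 214, 216), (214, 211, 214), (220, 217, 218), (225, 222, 220), (231, 226, 217), (86, 86, 139), (33, 37, 204), (41, 47, 206), (38, 42, 195), (90, 88, 123), (169, 163, 147), (160, 155, 148)]
307 [(215, 212, 214), (216, 212, 214), (219, 217, 218), (219, 216, 218), (220, 217, 219), (219, 215, 219), (225, 222, 224), (226, 223, 225), (229, 227, 230), (239, 238, 240), (200, 197, 189), (161, 156, 159), (26, 32, 212), (36, 42, 212), (33, 38, 208), (78, 77, 170), (171, 164, 144), (161, 156, 148)]
```

Both cameras agree: the left lug has moved about 16.5 mm and the right about 16.9 mm, and the plate looks almost against the stop. I'll press the tilted mallet lightly on its mat to level the tool, then test both ends.

>>> drive_tool --pt "0 0 30 0 -1" --pt "0 0 60 0 -1" --pt "0 0 72 0 -1" --pt "0 0 76 0 -1" --pt "0 0 78 0 -1"

```text
clock: 27.0
position: [0.5186, -0.318, 0.048]
ee_rot: [-0.002, 0.995, -0.087, 0.046]
contact_force: [-12.2, 7.0, 48.3]
width: 0.021
```

```bash
python3 -c "
from h import *
go([.522,-.319,.0463],-.172)"
```

```text
shift [3.4 0.5 2.1] turn -0.002 yaw -0.174 zaxis [ 0.092 -0.003 -0.996] q6 -0.57 clock 27.0 F [-12.2   7.   48.3] w 0.020983775000785698
```

>>> drive_tool --pt "0 0 -0.5 0 -1" --pt "0 0 -0.5 0 -1"

```text
clock: 27.2
position: [0.5188, -0.3169, 0.0501]
ee_rot: [-0.002, 0.995, -0.086, 0.046]
contact_force: [-0.6, -0.1, -1.2]
width: 0.021
```

```bash
python3 -c "
from h import *
go([.522,-.319,.0463],-.172)"
```

```text
shift [3.1 1.6 4.1] turn -0.001 yaw -0.173 zaxis [ 0.093 -0.003 -0.996] q6 -0.57 clock 27.2 F [-0.6 -0.1 -1.2] w 0.020963471175724398
```

>>> drive_tool --pt "0 0 -30 0 -1" --pt "0 0 -70 0 -1" --pt "10 -25 -90 0 -1" --pt "25 -70 -90 0 -1" --pt "45 -118 -90 0 -1"

```text
clock: 27.7
position: [0.5736, -0.2087, 0.1456]
ee_rot: [-0.002, 0.995, -0.087, 0.046]
contact_force: [0.6, 0.1, -1.7]
width: 0.0209
```

```bash
python3 -c "
from h import *
wb();go(bw(85,40,.14),-.172)"
```

```text
bed x,y 77.54 -226.45 z 0.1456
shift [   6.  -266.4    9.6] turn -0.003 yaw -0.175 zaxis [ 0.093 -0.003 -0.996] q6 -0.33 clock 27.7 F [ 0.6  0.1 -1.7] w 0.020894649070999145
```

>>> drive_tool --pt "5 -45 0 0 -1" --pt "10 -92 0 0 -1" --pt "12 -140 0 0 -1" --pt "12 -188 0 0 -1" --pt "12 -230 0 0 -1"

```text
clock: 28.2
position: [0.6245, 0.0189, 0.1485]
ee_rot: [-0.003, 0.995, -0.087, 0.045]
contact_force: [0.1, -0.6, -1.9]
width: 0.0209
```

```bash
python3 -c "
from h import *
wb();go(bw(80,40,.09),-.172)"
```

```text
bed x,y 88.71 6.5 z 0.1485
shift [-14.  -32.7  57.9] turn -0.002 yaw -0.174 zaxis [ 0.09  -0.002 -0.996] q6 0.09 clock 28.2 F [ 0.1 -0.6 -1.9] w 0.020881724925271405
```

>>> drive_tool --pt "-2 -25 10 0 -1" --pt "-6 -32.5 30 0 -1" --pt "-10 -32.5 52 0 -1" --pt "-14 -32.5 57.5 0 -1" --pt "-16 -32.5 57.5 0 -1"

```text
clock: 28.7
position: [0.6178, 0.054, 0.0884]
ee_rot: [-0.003, 0.995, -0.086, 0.043]
contact_force: [-1.3, -0.1, -1.8]
width: 0.0211
```

```bash
python3 look.py ah
```

```text
[0, (0, np.float64(215.12451361867704))] mid moved mm 16.24
bed x,y 76.86 39.81 z 0.0897
shift [ 8.9 -0.2  3.2] turn -0.002 yaw -0.174 zaxis [ 0.088 -0.002 -0.996] q6 0.15 clock 28.75 F [-0.6  0.7 -2.6] w 0.020784994256389248
shift [ 9.1 79.8  2.1] turn -0.002 yaw -0.174 zaxis [ 0.088 -0.002 -0.996] q6 0.15 clock 28.75 F [-0.6  0.7 -2.6] w 0.020784994256389248
```

>>> drive_tool --pt "-5 0 0 0 -1" --pt "-9 0 0 0 -1" --pt "-12 0 0 0 -1" --pt "-13 0 0 0 -1" --pt "-14 0 0 0 -1"

```text
clock: 29.25
position: [0.6083, 0.0554, 0.0904]
ee_rot: [-0.003, 0.995, -0.087, 0.048]
contact_force: [6.6, -2.7, 0.6]
width: 0.0209
```

```bash
python3 look.py ai
```

```text
[0, (0, np.float64(215.11898569570872))] mid moved mm 16.27
bed x,y 66.53 39.68 z 0.0904
shift [19.1 -0.3  5. ] turn -0.002 yaw -0.174 zaxis [ 0.096 -0.003 -0.995] q6 0.15 clock 29.3 F [ 5.5 -1.8 -0.9] w 0.02082509050029066
shift [19.3 79.7  3.9] turn -0.002 yaw -0.174 zaxis [ 0.096 -0.003 -0.995] q6 0.15 clock 29.3 F [ 5.5 -1.8 -0.9] w 0.02082509050029066
```

>>> drive_tool --pt "-2.5 0 0.5 0 -1" --pt "-3.5 0 0.5 0 -1" --pt "-4.5 0 0.5 0 -1" --pt "-5 0 0.5 0 -1"

```text
clock: 29.7
position: [0.6077, 0.0555, 0.0912]
ee_rot: [-0.002, 0.995, -0.087, 0.053]
contact_force: [7.3, -2.3, -2.1]
width: 0.0211
```

```bash
python3 look.py aj
```

```text
[0, (0, np.float64(215.1288223812622))] mid moved mm 16.23
bed x,y 65.9 39.66 z 0.0912
shift [19.6 -0.3  6. ] turn -0.002 yaw -0.174 zaxis [ 0.106 -0.004 -0.994] q6 0.15 clock 29.75 F [ 7.3 -1.5 -2.1] w 0.02115539441906279
shift [19.8 79.7  4.9] turn -0.002 yaw -0.174 zaxis [ 0.106 -0.004 -0.994] q6 0.15 clock 29.75 F [ 7.3 -1.5 -2.1] w 0.02115539441906279
```

>>> drive_tool --pt "-4 0 1 0 -1" --pt "-5.5 0 1 0 -1" --pt "-6.5 0 1 0 -1" --pt "-7 0 1 0 -1" --pt "-7.5 0 1 0 -1"

```text
clock: 30.25
position: [0.607, 0.0556, 0.0921]
ee_rot: [-0.002, 0.994, -0.086, 0.06]
contact_force: [11.4, -3.7, -1.9]
width: 0.0208
```

```bash
python3 look.py ak
```

```text
[0, (0, np.float64(215.129388816645))] mid moved mm 16.23
bed x,y 65.22 39.67 z 0.0921
shift [20.1 -0.3  7.2] turn -0.002 yaw -0.174 zaxis [ 0.12  -0.006 -0.993] q6 0.16 clock 30.3 F [11.1 -3.2 -2.1] w 0.020800316761043224
shift [20.3 79.7  6.1] turn -0.002 yaw -0.174 zaxis [ 0.12  -0.006 -0.993] q6 0.16 clock 30.3 F [11.1 -3.2 -2.1] w 0.020800316761043224
```

>>> drive_tool --pt "8 0 1 0 -1" --pt "12 25 2 0 -1" --pt "12 60 2 0 -1" --pt "12 79.7 2 0 -1" --pt "5 79.7 2 0 -1"

```text
clock: 30.8
position: [0.5974, -0.0258, 0.0889]
ee_rot: [-0.002, 0.994, -0.088, 0.059]
contact_force: [-0.2, -0.0, -1.1]
width: 0.0209
```

```bash
python3 look.py al
```

```text
[0, (0, np.float64(215.12483745123538))] mid moved mm 16.24
bed x,y 67.2 -40.73 z 0.0885
shift [ 18.2 -80.8   4.5] turn -0.005 yaw -0.177 zaxis [ 0.114 -0.005 -0.993] q6 -0.0 clock 30.85 F [-1.3  1.  -2.9] w 0.020975129990862734
shift [18.5 -0.8  3.3] turn -0.005 yaw -0.177 zaxis [ 0.114 -0.005 -0.993] q6 -0.0 clock 30.85 F [-1.3  1.  -2.9] w 0.020975129990862734
```

>>> drive_tool --pt "-3 -0.5 0 0 -1" --pt "-5 -0.5 0 0 -1" --pt "-6.5 -0.5 0 0 -1" --pt "-7.5 -0.5 0 0 -1" --pt "-8 -0.5 0 0 -1"

```text
clock: 31.35
position: [0.593, -0.0226, 0.0897]
ee_rot: [-0.002, 0.994, -0.087, 0.063]
contact_force: [8.4, -4.0, -3.2]
width: 0.0214
```

```bash
python3 look.py am
```

```text
[0, (0, np.float64(215.1248382923674))] mid moved mm 16.24
bed x,y 64.78 -39.81 z 0.0898
shift [ 20.5 -79.8   6.2] turn -0.003 yaw -0.175 zaxis [ 0.126 -0.008 -0.992] q6 0.0 clock 31.4 F [ 8.7 -3.6 -3.6] w 0.02100456209206326
shift [20.7  0.2  5.1] turn -0.003 yaw -0.175 zaxis [ 0.126 -0.008 -0.992] q6 0.0 clock 31.4 F [ 8.7 -3.6 -3.6] w 0.02100456209206326
```

>>> drive_tool --pt "-4 0 0.5 0 -1" --pt "-5.5 0 0.5 0 -1" --pt "-6.5 0 0.5 0 -1" --pt "-7 0 0.5 0 -1" --pt "-7.5 0 0.5 0 -1"

```text
clock: 31.9
position: [0.5925, -0.0221, 0.0909]
ee_rot: [-0.0, 0.994, -0.086, 0.071]
contact_force: [10.6, -5.1, -2.8]
width: 0.0206
```

```bash
python3 look.py an
```

```text
[0, (0, np.float64(215.1249195106246))] mid moved mm 16.24
bed x,y 64.2 -39.32 z 0.0909
shift [ 21.  -79.3   7.7] turn -0.001 yaw -0.173 zaxis [ 0.141 -0.011 -0.99 ] q6 0.0 clock 31.95 F [ 9.4 -3.9 -3. ] w 0.020602895142298783
shift [21.1  0.7  6.6] turn -0.001 yaw -0.173 zaxis [ 0.141 -0.011 -0.99 ] q6 0.0 clock 31.95 F [ 9.4 -3.9 -3. ] w 0.020602895142298783
```

Both ends held against deliberate pushes: 11.9 N on the left and 11.3 N on the right, with no motion. The first slip happened at 10.7 N or less, so both ends are on the stop. I return the mallet to its mat.

>>> drive_tool --pt "12 0 0 0 -1" --pt "25 0 -15 0 -1" --pt "30 5 -50 0 -1" --pt "30 40 -70 0 -1" --pt "25 80 -70 0 -1"

```text
clock: 32.45
position: [0.5958, -0.103, 0.1664]
ee_rot: [-0.0, 0.994, -0.083, 0.074]
contact_force: [0.6, -0.6, -2.1]
width: 0.021
```

```bash
python3 -c "
from h import *
go([.517,-.318,.14],-.172)"
```

```text
shift [-45.  225.4  17. ] turn 0.003 yaw -0.169 zaxis [ 0.147 -0.012 -0.989] q6 -0.16 clock 32.45 F [ 0.6 -0.6 -2.1] w 0.021019151571717333
```

>>> drive_tool --pt "-8 45 0 0 -1" --pt "-18 90 2 0 -1" --pt "-27 135 5 0 -1" --pt "-36 180 10 0 -1" --pt "-44 222 17 0 -1"

```text
clock: 32.95
position: [0.5179, -0.3148, 0.1401]
ee_rot: [-0.001, 0.994, -0.083, 0.074]
contact_force: [1.4, -0.1, -0.5]
width: 0.0207
```

```bash
python3 -c "
from h import *
go([.517,-.318,.056],-.172)
for n in('top','scene'):cv2.imwrite('pics/ao_%s.png'%n,manip.get_image(n))
a=cv2.imread('pics/ao_scene.png');crop(a,120,120,130,150,4,'pics/ao1.png')
a=cv2.imread('pics/ao_top.png');crop(a,380,155,120,120,5,'pics/ao2.png')"; python3 lug.py pics/ao_scene.png pics/ao_top.png
```

```text
shift [-12.7   4.4  83.1] turn 0.005 yaw -0.167 zaxis [ 0.147 -0.01  -0.989] q6 -0.6 clock 32.95 F [ 1.4 -0.1 -0.5] w 0.020661842342172228
scene L moved 16.5 px [-0.14 -4.37] 11553.0 11611.0
scene R moved 16.9 px [ 0.26 -4.46] 11044.0 11405.0
top L moved 16.55 px [-1.44  7.23] 8377.0 8848.0
top R moved 16.95 px [-1.33  7.42] 8029.0 8431.0
```

View pics/ao1.png

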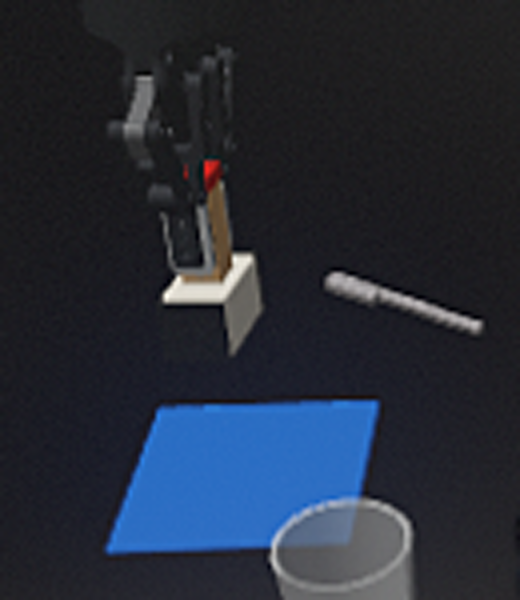

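View pics/ao2.png

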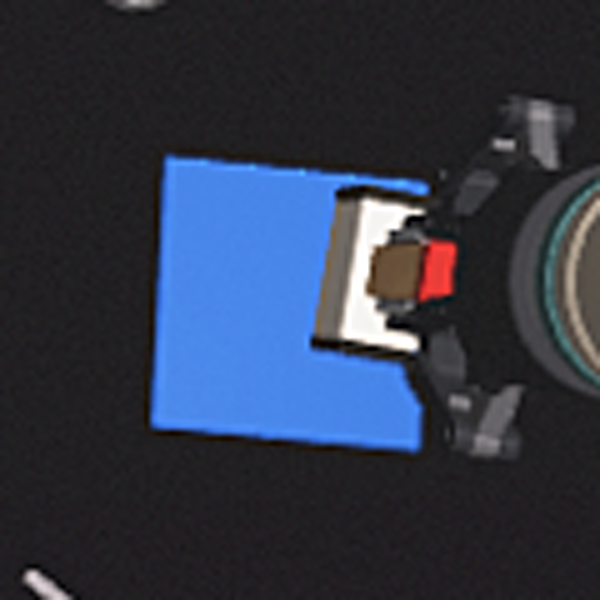

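The plate hasn't moved: the lug readings match those from before the test pushes. I lower the mallet onto the mat.

>>> drive_tool --pt "-5 3 30 0 -1" --pt "-9 4.4 60 0 -1" --pt "-12.5 4.4 78 0 -1" --pt "-12.7 4.4 82 0 -1" --pt "-12.7 4.4 83 0 -1"

```text
clock: 33.55
position: [0.5159, -0.3198, 0.0544]
ee_rot: [-0.001, 0.994, -0.085, 0.072]
contact_force: [-0.3, -0.7, -0.8]
width: 0.0211
```

```bash
python3 -c "
from h import *
go([.517,-.318,.051],-.172)"
```

```text
shift [ 0.3 -1.9  3.5] turn 0.001 yaw -0.171 zaxis [ 0.144 -0.011 -0.99 ] q6 -0.63 clock 33.55 F [-0.3 -0.7 -0.8] w 0.021119793104424495
```

>>> drive_tool --pt "0 0 1 0 -1" --pt "-0.3 0 2 0 -1" --pt "-0.3 0 2.5 0 -1"

```text
clock: 33.85
position: [0.5165, -0.3199, 0.0528]
ee_rot: [-0.0, 0.994, -0.085, 0.073]
contact_force: [-0.6, 0.8, -1.1]
width: 0.0207
```

>>> drive_tool --pt "0 0 0.7 0 -1" --pt "0 0 1.2 0 -1"

```text
clock: 34.05
position: [0.5169, -0.3201, 0.0521]
ee_rot: [-0.0, 0.994, -0.085, 0.073]
contact_force: [-0.2, -0.2, -0.8]
width: 0.021
```

>>> drive_tool --pt "0 0 0.8 0 -1" --pt "0 0 1.5 0 -1" --pt "0 0 1.5 0 -1"

```text
clock: 34.35
position: [0.5171, -0.3202, 0.0506]
ee_rot: [-0.0, 0.994, -0.085, 0.073]
contact_force: [0.4, -0.5, -1.3]
width: 0.0211
```

>>> drive_tool --pt "0 0 0.7 0 -1" --pt "0 0 1.2 0 -1" --pt "0 0 1.2 0 -1" --squeeze 60

```text
clock: 34.65
position: [0.5173, -0.3202, 0.0503]
ee_rot: [0.0, 0.994, -0.085, 0.074]
contact_force: [-2.4, 1.3, 4.7]
width: 0.021
```

>>> drive_tool --pt "0 0 0.2 0 -1" --pt "0 0 0.2 0 -1" --pt "0 0 0.2 0 -0.46" --pt "0 0 0.2 0 -0.44" --pt "0 0 0 0 -0.42" --squeeze 20

```text
clock: 35.15
position: [0.5175, -0.3204, 0.0502]
ee_rot: [0.0, 0.994, -0.085, 0.074]
contact_force: [0.0, 0.0, -1.3]
width: 0.0247
```

>>> drive_tool --pt "0 0 0 0 -0.4" --pt "0 0 0 0 -0.38" --pt "0 0 0 0 -0.35" --pt "0 0 0 0 -0.32" --pt "0 0 0 0 -0.28"

```text
clock: 35.65
position: [0.5176, -0.3204, 0.0502]
ee_rot: [0.0, 0.994, -0.085, 0.074]
contact_force: [0.3, -0.9, -0.2]
width: 0.0307
```

```bash
python3 -c "
from h import *
go([.517,-.318,.051],-.172)
for n in('top','scene'):cv2.imwrite('pics/ap_%s.png'%n,manip.get_image(n))
a=cv2.imread('pics/ap_scene.png');crop(a,120,120,130,150,4,'pics/ap1.png')"
```

```text
shift [-0.8 -2.3 -0.9] turn 0.001 yaw -0.171 zaxis [ 0.147 -0.013 -0.989] q6 -0.63 clock 35.65 F [ 0.3 -0.9 -0.2] w 0.030712796498759257
```

View pics/ap1.png

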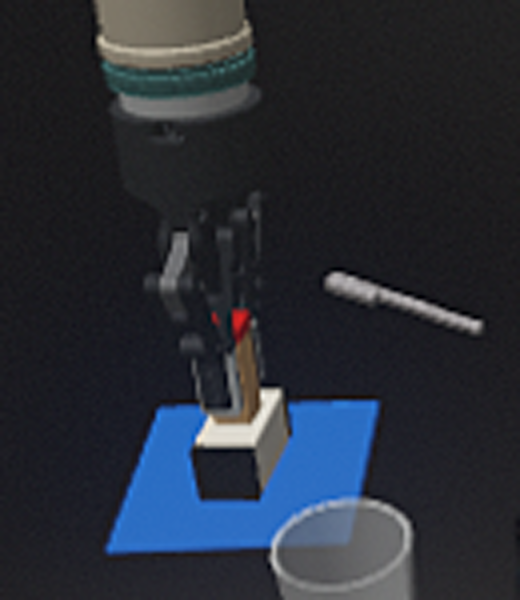

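The mallet stands flat on the mat, with the white head upright at (240,440). I open fully and withdraw straight up.

>>> drive_tool --pt "0 0 0 0 0" --pt "0 0 0 0 0.6" --pt "0 0 0 0 1" --pt "0 0 0 0 1" --pt "1.5 0 -10 0 1"

```text
clock: 36.25
position: [0.5165, -0.3197, 0.0593]
ee_rot: [-0.001, 0.994, -0.085, 0.072]
contact_force: [0.5, 0.0, -0.4]
width: 0.0853
```

>>> drive_tool --pt "3 0 -20 0 1" --pt "7.5 0 -50 0 1" --pt "14 0 -90 0 1" --pt "14 0 -130 0 1" --pt "14 0 -150 0 1"

```text
clock: 36.75
position: [0.5097, -0.3216, 0.2148]
ee_rot: [0.001, 0.994, -0.084, 0.075]
contact_force: [1.1, 0.2, -0.3]
width: 0.0855
```

>>> drive_tool --pt "-40 10 0 0 1" --pt "-80 20 0 0 1" --pt "-120 40 0 0 1" --pt "-120 40 0 0 1" --pt "-120 40 0 0 1"

```text
clock: 37.25
position: [0.3855, -0.3414, 0.1974]
ee_rot: [0.002, 0.993, -0.086, 0.076]
contact_force: [0.5, -0.6, -0.3]
width: 0.0855
```

```bash
python3 -c "
from h import *
print(manip.get_state()['position'])
for n in('top','scene'):cv2.imwrite('pics/aq_%s.png'%n,manip.get_image(n))"; python3 lug.py pics/aq_scene.png pics/aq_top.png
```

```text
[ 0.38554841 -0.34139902  0.1973972 ]
scene L moved 16.5 px [-0.14 -4.37] 11553.0 11578.0
scene R moved 16.9 px [ 0.26 -4.47] 11044.0 11404.0
top L moved 16.55 px [-1.44  7.21] 8377.0 8195.0
top R moved 16.9 px [-1.34  7.4 ] 8029.0 7801.0
```

View pics/aq_scene.png

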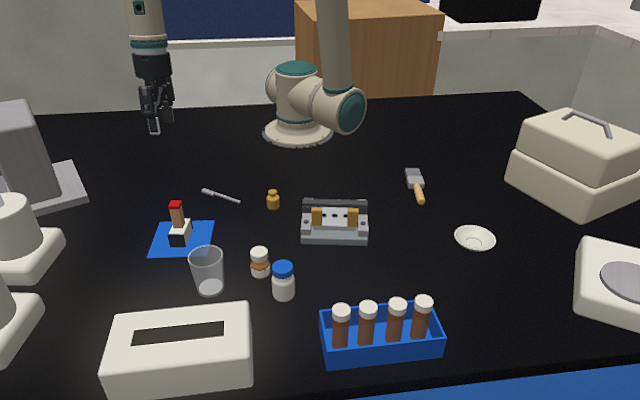

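View pics/aq_top.png

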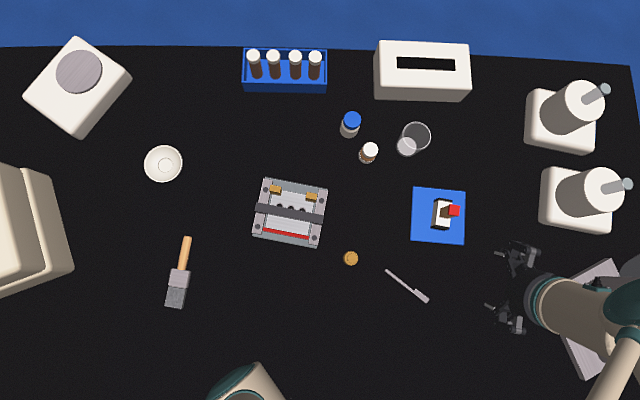

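The mallet stands upright on its mat: scene (178,225), top (443,213). The bystanders are where they started, and the plate's front edge lies along the red stop. I hand it in.

```bash
python3 -c "
from rig import manip
print(manip.sign_off(), manip.get_state()['clock'])"
```

```text
the job is handed in; nothing more can be done
the job is handed in; nothing more can be done
```

I gripped the mallet by its handle and walked the plate out with alternating light taps on the two lugs until both ends were against the red stop. I then stood the mallet back upright on its blue mat and handed the job in; the last clock reading was 37.25 s of the 67 s allowed.

**Plate position:** both cameras put the left end about 16.5 mm out and the right about 16.9 mm. The 0.4 mm difference is within my measuring error. Test pushes of 11.9 N on the left and 11.3 N on the right moved nothing, and the plate had first slipped at 10.7 N or less, so I take both ends to be at the stop. In the top view the plate meets the red lip with no gap along its length.

**Mallet and bystanders:** the last pictures show the mallet upright on the mat, every bystander where it started, and the robot clear of everything.

**Not fully confirmed:**
- **Tap force:** I could only read the force at the end of each move. The highest tap reading was 11.9 N, but the peaks inside the quick taps weren't measured.
- **Tool tilt:** the tool gradually tilted by about 0.15 rad during the taps.
- **Mat press:** I tried to level the tool by pressing the mallet on its mat. That briefly read about 50 N at the wrist, which is under the 120 N wrist limit. The load went through the held mallet, so I don't expect it to count against the 40 N limit on the gripper's body. It barely changed the tilt, but the mallet settled flat when released.

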